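# Empty a topping shaker and put it with the dishes

### The job

The topping shaker with the pink perforated cap needs washing, but a few chocolate balls too big for its holes are left inside. Unscrew the cap, pour all the balls into the steel pan of chocolate balls so that none stands above the pan's rim, and put the cap flat and the empty shaker on its side in the sheet pan that holds the used spoon. Set the shaker and cap down gently and leave the other things as they are.

Things in the scene. Friction and masses are not known exactly. Their poses are not given: they have to be found in the camera images.
- shaker: Topping shaker to empty, 0.25 to 0.4 kg: clear jar, square body 60 x 60 x 96 mm, then a round neck 48 mm wide up to the mouth at 124 mm. Round bore 42 mm wide, 119 mm deep, no lip. Origin: centre of its underside, z along its axis to the mouth, x and y square to its flats. It starts in either pocket of the rack, leaning with it, its x along the rack's x.
- shaker_mouth (a point): Centre of the shaker's mouth, on its axis, 124 mm from its underside; axes as the shaker's. A ball rolls out once the bore points about 10 degrees or more below level.
- shaker_flats (a point): Point on the shaker's axis 72 mm from its underside, in the middle of the part of its flat sides that is bare above the pocket (42 to 96 mm); axes as the shaker's. The square pocket (1.5 mm play each side) keeps it from turning, but it draws out freely along its axis.
- cap: The shaker's pink perforated screw cap: round, 63 mm wide, 26 mm tall, 60 g. Origin: centre of its skirt's lower edge, z out through the perforated top. Screwed on, this lies on the shaker's axis 102 mm from the shaker's underside. Right-handed thread: it turns easily and does not rise; how far it is screwed on differs each time.
- cap_top (a point): Centre of the cap's perforated top; axes as the cap's. Seen from there the cap must turn 65 to 120 degrees anticlockwise before it lifts free; some 35 degrees later it meets a stop (pressed hard there, the lugs bind: back off a little). Pulled while the thread holds, the whole shaker rises with it, a load of 3 N or more; the freed cap alone weighs 0.6 N and comes off the neck after 22 mm.
- rack: Fixed dark steel stand with two square pockets side by side along its x (60 mm either side of its middle), leaning 30 degrees: their axis points to (0, -0.5, 0.866) in its frame. Base plate 244 x 150 x 4 mm; origin: centre of its underside. One pocket holds the shaker to empty, the other the spare shaker.
- pocket_left (a point): Centre of the outer underside of the pocket at the rack's x = -60 mm (y = 30, z = 34 mm); axes as the rack's (not leaning). Pocket 68 mm square outside, 63 mm inside, 44.5 mm tall along its leaning axis, floor 2.5 mm.
- pocket_right (a point): The same point of the pocket at the rack's x = +60 mm.
- spare: The spare shaker: same size, full of sprinkles, white cap, in the rack's other pocket. Leave it. Origin: centre of its underside, z along its axis.
- ball1: One of four loose chocolate balls, 24 mm in diameter, 10 g, at the start inside the shaker. Origin: its centre (it rolls, so its axes mean nothing).
- ball2: Second loose ball, as ball1.
- ball3: Third loose ball, as ball1.
- ball4: Fourth loose ball, as ball1.
- tub: The fixed steel pan to pour into: open box 110 mm (x) by 176 mm (y), 65 mm tall, walls 3.5 mm, origin under its centre. In it lies a bed of the same balls that stay put, their tops 40 mm above the table: one layer of poured balls stays below the rim, a second layer on it would stand above.
- tub_rim (a point): Centre of that pan's mouth at the height of its rim, 65 mm above the table; axes as the pan's. A flat flange runs round the rim, 125 x 196 mm over all.
- tray: Fixed aluminium sheet pan for the dishes, 330 mm (x) by 241 mm (y), rim 25 mm high, floor and walls 3 mm thick. Origin: centre of its underside. The used spoon lies in it along the x axis, within x = -120 to 120 mm and y = -120 to -55 mm; the rest is free.
- spoon: Used spoon with black handle, 190 mm long and 52 mm wide at its bowl, lying in the sheet pan; origin: under its middle, x along it. Leave it.
- cookie2: Cookie, 88 mm across, on the table just beyond the steel pan; origin under its centre. Leave it.
- disher: Cookie scoop with a blue handle, 200 mm long, on the table beyond the rack; origin under its bowl's centre. Leave it.
Things that resemble listed ones, but are neither listed nor needed, are in the scene too. Leave any blue look-alike of the shaker alone.

How it is judged:
On the way, in this order (a step that is already met when the one before it is completed fails the run):
1. the cap is off the shaker (distance between cap and shaker_mouth above 0.06 m), for 0.1 s.
2. all four balls lie in the pan of chocolate balls, none above its rim (x of ball1 in the frame of tub between -0.052 and 0.052 m and y of ball1 in the frame of tub between -0.086 and 0.086 m and z of ball1 in the frame of tub between 0.03 and 0.055 m and x of ball2 in the frame of tub between -0.052 and 0.052 m and y of ball2 in the frame of tub between -0.086 and 0.086 m and z of ball2 in the frame of tub between 0.03 and 0.055 m and x of ball3 in the frame of tub between -0.052 and 0.052 m and y of ball3 in the frame of tub between -0.086 and 0.086 m and z of ball3 in the frame of tub between 0.03 and 0.055 m and x of ball4 in the frame of tub between -0.052 and 0.052 m and y of ball4 in the frame of tub between -0.086 and 0.086 m and z of ball4 in the frame of tub between 0.03 and 0.055 m), for 0.2 s.
At the end, for the whole second after the job is handed in: All four balls lie inside the steel pan with their tops no more than about 2 mm above its rim; the shaker lies on its side (within 7 degrees of level) inside the sheet pan, on its floor; the cap lies flat in the sheet pan, either way up; all are at rest and let go (all of step 2 and x of shaker in the frame of tray between -0.162 and 0.162 m and y of shaker in the frame of tray between -0.118 and 0.118 m and x of shaker_mouth in the frame of tray between -0.162 and 0.162 m and y of shaker_mouth in the frame of tray between -0.118 and 0.118 m and z of each of shaker, shaker_mouth in the frame of tray below 0.045 m and x of cap in the frame of tray between -0.155 and 0.155 m and y of cap in the frame of tray between -0.11 and 0.11 m and z of cap in the frame of tray below 0.036 m and distance between cap and shaker_mouth above 0.03 m and linear speed of each of shaker, cap, ball1, ball2, ball3, ball4 below 0.03 m/s and angle between shaker's own z axis and vertical between 1.45 and 1.69 rad and (angle between cap's own z axis and vertical below 0.12 rad or angle between cap's own z axis and vertical above 3.02 rad)); the robot touches nothing.
It fails at once if the spare shaker is moved more than 25 mm or tipped out (distance of spare from where it was at the start of the episode above 0.025 m).
It fails at once if the spoon is moved more than 30 mm (distance of spoon from where it was at the start of the episode above 0.03 m).
It fails at once if the cookie or the scoop is moved more than 30 mm (distance of any of cookie2, disher from where it was at the start of the episode above 0.03 m).
It fails at once if the shaker or the cap is dropped or slammed into the sheet pan (more than 60 N) (contact force between any of shaker, cap and tray above 60 N).
It also fails if it takes over 64 s, if anything falls off the work surface, if the arm or the gripper's body presses on something with over 40 N, if the wrist force passes 120 N, or if a joint passes its speed limit or range.

### The arm

A 7-joint arm with a two-finger parallel gripper is mounted at the origin on the work surface. World frame = base frame: x ahead of the robot, y to its left, z up, the work surface at z = 0. Lengths are in m, angles in rad, forces in N, time in s.
With the tool pointing down it reaches from about 0.4 to 0.85 m from the base axis. Payload 10.4 kg.
Tool frame: the origin (TCP) lies between the finger pads; the fingertips stand 19 mm ahead of it and the grasp point (between the pads) is the TCP (manip.tip_reach is the z of the fingertips in the tool frame, in m); z points along the fingers, y is the direction in which the jaws open and shut (so a half turn about z gives the same grasp; the last joint's range is limited). The gripper opens to 85 mm and grips with 20 to 120 N. Pads are 22 mm wide; open, the fingers measure 114 mm over their backs; the gripper's body (76 mm by 85 mm) begins 54 mm behind the grasp point. The pads swing forward as they close: fully open they stand 13 mm farther back than shut.
Start: joints at [1.282, 0.332, -0.065, 1.46, 0.022, 1.35, -0.088], TCP at [0.164, -0.603, 0.25] pointing down, gripper open.
Joint ranges: [-2.6, 2.6], [-0.5, 2.12], [-1.47, 1.34], [0.16, 2.42], [-1.27, 4.41], [0.06, 2.06], [-2.6, 2.6]. Speed limits (rad/s): [2.22, 2.22, 2.79, 2.79, 3.14, 3.14, 3.14].

### API

Orientations are given as a unit quaternion [x, y, z, w].
In Python, from workcell import sensors, cams, manip gives the robot as it stands.
- The arm moves only by the shell command python3 -m jog 'ROWS' [FORCE]. ROWS is JSON, a list of rows, each a list of 3 entries, a list of its own where there are three numbers: the shift along the world's x, y, z in m, then the turn, a rotation vector about the world's x, y, z in rad, then the opening in per cent of the stroke, from 0 (shut) to 100 (fully open). In form: [[[dx, dy, dz], [wx, wy, wz], grip], ...]. A call has 1 to 5 rows; each row shifts and turns the pose as measured when the row begins; what a row does not reach is not made up. A row lasts 1/8 s, in which the tool goes at most 62.5 mm and 10.7 degrees, less where a joint would pass 70% of its speed; a pose out of reach is approached as far as the arm can. A call with a gripper value outside its range is refused whole. The fingers move at their own pace and stop on an object; FORCE is the grip in N (left out, the last holds). Time passes only in rows, so rows that do not move let the fingers close. It gives the time, the measured TCP pose, the force and the opening at its end, in the units of the state.
- sensors.get_obs(): the state, without advancing time (a new reading comes with each control period).
- cams.camera(name): name is "scene" or "side" or "wrist"; returns (picture, depth): 420x560x3 uint8, red, green, blue; 420x560 float32, m along the optical axis (not along the pixel's ray), 0 where there is no reading.
- cams.camera_model(name): a dict with "intrinsics" (3x3 intrinsics, pixels), "view" (4x4, takes a point from world to camera coordinates). Camera axes: x right, y down, z forward; pixel columns grow to the right and rows downward; lengths in m; the calibration is good to about 2 mm. A picture is of the moment at which its call begins: read the wrist's pose just before it. camera_model takes no time and is no camera call; for the wrist camera it gives the pose at the moment of the call.
- manip.hand_in(): hands the job in, once; it reports no verdict.
The state is a dict: "clock": time; "joint_pos": joint angles; "joint_velocities": joint speeds; "tau": joint torques, N m; "position": TCP position; "ee_rot": TCP orientation; "ft_force": force on the tool from outside, world axes, zero at the start; "torque": the same for the moment, N m; "grip_width": opening from 0.0 (shut) to 1.0 (fully open).
Only numpy, scipy, OpenCV 4.12 (cv2) and the standard library are available. Lean on these libraries where they do the work, as an engineer would, in place of code of your own. Each camera call takes 0.05 s, during which the arm holds its last target.

## Working session

There is one attempt and no reset: what is moved stays moved. The work goes in short steps, Python scripts to look and compute and a shell command to move; the robot and the scene stay as the last step left them, time stands still between calls to the robot, and variables do not carry over. Pictures are saved under pics/ and viewed, and the job is handed in when it is done.

```bash
ls; mkdir -p pics; cat > h.py <<'E'
import numpy as np, cv2
from workcell import sensors, cams, manip
def snap(n,f):
    p,d=cams.camera(n); m=cams.camera_model(n)
    cv2.imwrite(f'pics/{f}.png',p[:,:,::-1]); np.savez(f'pics/{f}.npz',p=p,d=d,K=m['intrinsics'],V=m['view'])
    return p,d,m
def load(f):
    z=np.load(f'pics/{f}.npz'); return z['p'],z['d'],dict(intrinsics=z['K'],view=z['V'])
def pts(d,m):
    K=np.array(m['intrinsics']);V=np.array(m['view'])
    v,u=np.mgrid[:d.shape[0],:d.shape[1]]
    c=np.stack([(u-K[0,2])/K[0,0]*d,(v-K[1,2])/K[1,1]*d,d],-1)
    return (c-V[:3,3])@V[:3,:3]
def proj(P,m):
    K=np.array(m['intrinsics']);V=np.array(m['view'])
    c=np.atleast_2d(P)@V[:3,:3].T+V[:3,3]; q=c@K.T; return q[:,:2]/q[:,2:]
E
python3 - <<'E'
from h import *
print(sensors.get_obs()); print(manip.tip_reach)
for n in ['scene','side','wrist']: snap(n,n+'0')
E
```

```text
pics
{'clock': 0.0, 'joint_pos': array([ 1.2823979 ,  0.33286751, -0.06468704,  1.46094333,  0.02161238,
        1.3499193 , -0.08850849]), 'joint_velocities': array([-3.43662127e-04, -4.62557539e-04, -9.51923920e-04, -4.36816460e-05,
        4.87496154e-04, -5.00126448e-04, -6.62150305e-05]), 'tau': array([-4.84853645e-04, -6.25444221e+01,  4.87659022e-02, -3.91618359e+01,
        1.62424886e-02,  9.73668764e-03, -3.77758454e-06]), 'position': array([ 0.16406565, -0.60271333,  0.24951766]), 'ee_rot': array([ 9.91181433e-01,  1.32509804e-01, -1.37146547e-04, -7.07663903e-04]), 'ft_force': array([ 0.4470477 , -0.29439124, -1.06935964]), 'torque': array([ 0.0300057 , -0.02806744, -0.06049257]), 'grip_width': 0.9994321158281124}
0.019
```

View pics/scene0.png

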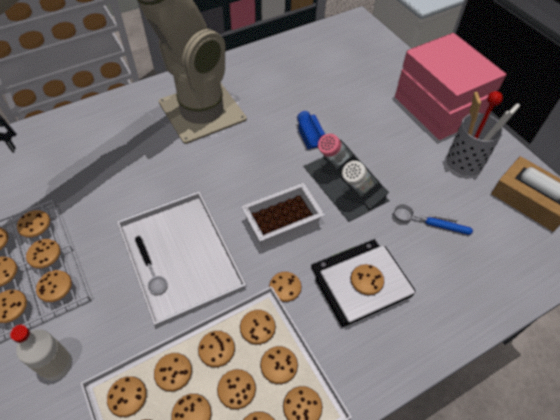

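View pics/side0.png

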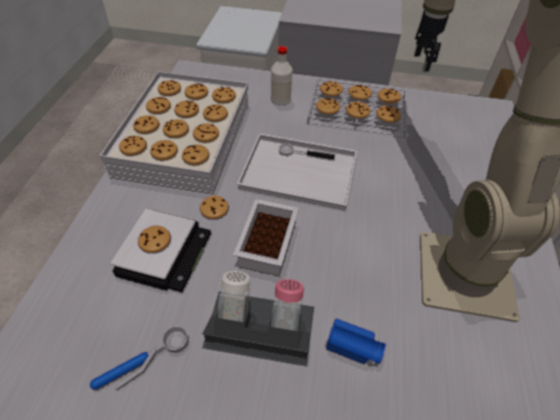

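View pics/wrist0.png

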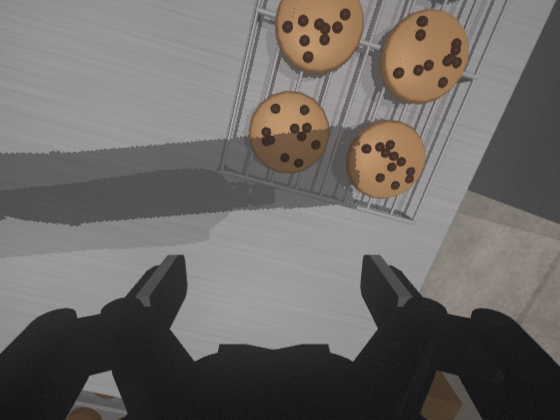

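The scene picture candidates are the pink-capped shaker (331,144), the white-capped spare (355,172), the blue look-alike lying at (312,128) and the pink boxes at (450,85). In the side picture the pink cap is at (289,291), the white cap at (235,285) and the blue one at (356,342). By description I choose the pink cap in the rack. Next I measure it and check with a close crop.

```bash
python3 - <<'E'
from h import *
for f in ['scene0','side0']:
    p,d,m=load(f); P=pts(d,m); V=m['view']; print(f,'cam at',-V[:3,:3].T@V[:3,3], m['intrinsics'][0,0])
    hsv=cv2.cvtColor(p,cv2.COLOR_RGB2HSV)
    for name,(lo,hi) in dict(pink=((165,60,90),(179,255,255)),choc=((0,60,10),(15,255,110)),blue=((105,150,60),(125,255,255))).items():
        k=cv2.inRange(hsv,lo,hi); n,l,s,c=cv2.connectedComponentsWithStats(k)
        for i in range(1,n):
            if s[i,4]>60:
                q=P[(l==i)&(d>0)]
                print(name,c[i].round(),s[i,4],np.median(q,0).round(3),q.min(0).round(3),q.max(0).round(3))
p,d,m=load('scene0');
a=cv2.resize(p[100:240,230:410],None,fx=4,fy=4,interpolation=cv2.INTER_CUBIC); cv2.imwrite('pics/crop1.png',a[:,:,::-1])
p,d,m=load('side0');
a=cv2.resize(p[190:370,190:390],None,fx=3.3,fy=3.3,interpolation=cv2.INTER_CUBIC); cv2.imwrite('pics/crop2.png',a[:,:,::-1])
E
```

```text
scene0 cam at [ 1.17595853 -0.39054057  1.14586631] 478.86943359822203
pink [242.  13.] 555 [-0.623  0.468 -0.124] [-0.639  0.411 -0.196] [-0.606  0.53  -0.056]
pink [445.  82.] 7040 [0.404 0.651 0.172] [-0.189  0.6   -0.269] [0.576 1.373 0.246]
pink [329. 144.] 405 [0.446 0.211 0.144] [ 0.333  0.184 -0.002] [0.471 0.267 0.163]
choc [52.  5.] 180 [-0.652 -0.297  0.128] [-0.723 -0.332  0.107] [-0.628 -0.248  0.137]
choc [302.   4.] 63 [-0.623  0.792 -0.176] [-0.637  0.734 -0.198] [-0.611  0.844 -0.14 ]
choc [18. 11.] 281 [-0.661 -0.412  0.13 ] [-0.725 -0.458  0.107] [ 0.138 -0.371  0.587]
choc [94. 21.] 239 [-0.669 -0.166  0.01 ] [-0.732 -0.208 -0.011] [-0.629 -0.122  0.018]
choc [63. 30.] 264 [-0.668 -0.29   0.01 ] [-0.724 -0.333 -0.012] [-0.628 -0.246  0.017]
choc [31. 39.] 273 [-0.669 -0.415  0.01 ] [-0.73  -0.459 -0.011] [-0.626 -0.371  0.019]
choc [ 4. 48.] 120 [-0.662 -0.516  0.009] [-0.72  -0.542 -0.014] [-0.628 -0.496  0.017]
choc [110.  69.] 205 [-0.673 -0.164 -0.23 ] [-0.728 -0.207 -0.251] [-0.628 -0.122 -0.218]
choc [82. 78.] 213 [-0.67  -0.291 -0.23 ] [-0.731 -0.334 -0.256
[... 1010 characters left out ...]
 0.363 0.007] [0.825 0.456 0.029]
side0 cam at [0.38792775 0.6886049  0.96125689] 427.1879514116672
pink [289. 290.] 586 [0.438 0.227 0.147] [ 0.408  0.106 -0.002] [0.481 0.25  0.161]
choc [502.  84.] 280 [-0.55  -1.83  -0.489] [-0.627 -1.987 -0.655] [-0.506 -1.561 -0.302]
choc [392. 114.] 173 [ 0.208 -0.596  0.049] [ 0.172 -0.716 -0.002] [ 0.261 -0.555  0.058]
choc [135. 152.] 62 [ 0.976 -0.178  0.086] [ 0.958 -0.218  0.077] [ 1.014 -0.168  0.091]
choc [267. 235.] 1370 [0.533 0.003 0.034] [ 0.484 -0.077  0.023] [0.583 0.067 0.045]
blue [354. 343.] 1578 [0.279 0.273 0.058] [0.213 0.226 0.013] [0.336 0.296 0.065]
blue [118. 371.] 570 [0.774 0.421 0.022] [0.727 0.37  0.009] [0.819 0.463 0.03 ]
```

```bash
python3 - <<'E'
from h import *
p,d,m=load('scene0');P=pts(d,m)
for v in range(100,220,6): print(v,[tuple(P[v,u].round(3)) for u in range(310,390,14)])
E
```

```text
100 [(np.float64(0.13), np.float64(0.355), np.float64(-0.002)), (np.float64(0.154), np.float64(0.397), np.float64(-0.002)), (np.float64(0.179), np.float64(0.439), np.float64(-0.0)), (np.float64(0.204), np.float64(0.481), np.float64(0.002)), (np.float64(0.227), np.float64(0.525), np.float64(0.0)), (np.float64(0.254), np.float64(0.564), np.float64(0.005))]
106 [(np.float64(0.159), np.float64(0.336), np.float64(0.002)), (np.float64(0.18), np.float64(0.38), np.float64(-0.001)), (np.float64(0.207), np.float64(0.42), np.float64(0.003)), (np.float64(0.225), np.float64(0.467), np.float64(-0.003)), (np.float64(0.253), np.float64(0.505), np.float64(0.003)), (np.float64(0.274), np.float64(0.55), np.float64(-0.0))]
112 [(np.float64(0.182), np.float64(0.322), np.float64(-0.001)), (np.float64(0.207), np.float64(0.363), np.float64(0.002)), (np.float64(0.228), np.float64(0.406), np.float64(-0.001)), (np.float64(0.255), np.float64(0.445), np.float64(0.003)), (np.float64(0.275), np.float64(0.49), np.float64(-0.001)), (np.float64(0.3), np.float64(0.531), np.float64(0.001))]
118 [(np.float64(0.259), np.
[... 5327 characters left out ...]
t64(0.542), np.float64(0.096), np.float64(0.029)), (np.float64(0.546), np.float64(0.143), np.float64(0.003)), (np.float64(0.566), np.float64(0.179), np.float64(0.003)), (np.float64(0.586), np.float64(0.215), np.float64(0.003)), (np.float64(0.607), np.float64(0.25), np.float64(0.004)), (np.float64(0.623), np.float64(0.291), np.float64(-0.003))]
214 [(np.float64(0.559), np.float64(0.085), np.float64(0.029)), (np.float64(0.598), np.float64(0.103), np.float64(0.066)), (np.float64(0.584), np.float64(0.168), np.float64(0.002)), (np.float64(0.604), np.float64(0.202), np.float64(0.004)), (np.float64(0.622), np.float64(0.24), np.float64(-0.0)), (np.float64(0.642), np.float64(0.276), np.float64(0.0))]
```

View pics/crop1.png

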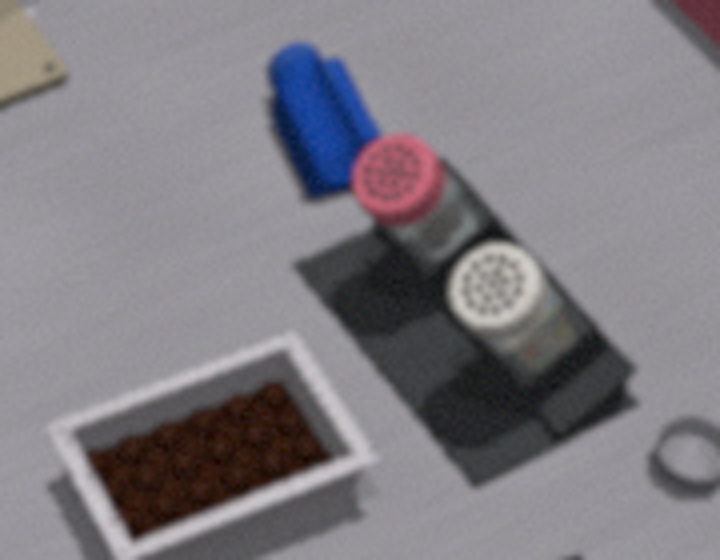

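View pics/crop2.png

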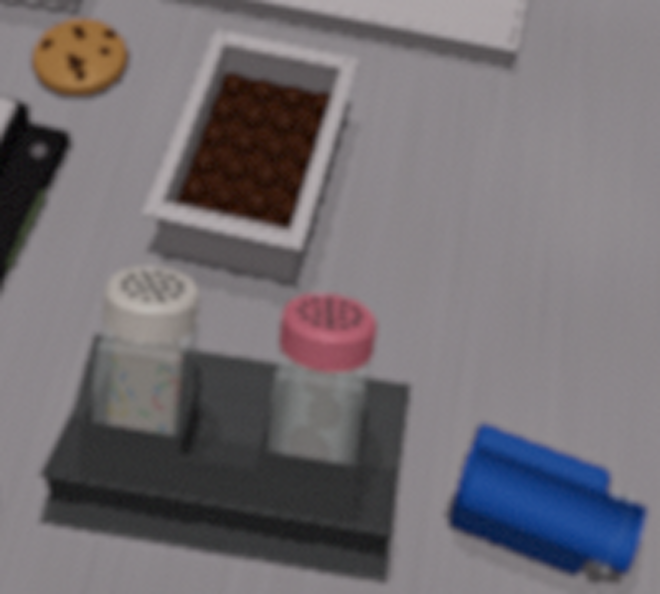

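The crops confirm it: the pink cap (crop1 397,172) is on a clear jar showing dark balls, next to the white-capped spare (495,285). The blue one lies on the table. Next I fit the rack, pan and tray frames.

```bash
cat >> h.py <<'E'
def cast(uv,z,m):
    K=np.array(m['intrinsics']);V=np.array(m['view']);C=-V[:3,:3].T@V[:3,3]
    uv=np.atleast_2d(uv).astype(float); r=np.c_[uv,np.ones(len(uv))]@np.linalg.inv(K).T@V[:3,:3]
    return C+r*((z-C[2])/r[:,2])[:,None]
E
python3 - <<'E'
from h import *
for f in ['scene0','side0']:
    p,d,m=load(f); P=pts(d,m); hsv=cv2.cvtColor(p,cv2.COLOR_RGB2HSV)
    print(f)
    def rect(k,name):
        q=P[k][:,:2].astype(np.float32); r=cv2.minAreaRect(q); print(name,k.sum(),np.round(r[0],4),np.round(r[1],4),round(r[2],2))
    Z=P[...,2];X=P[...,0];Y=P[...,1]
    # tub flange, tray rim
    k=(abs(Z-.065)<.006)&(X>.42)&(X<.63)&(Y>-.13)&(Y<.12)&(hsv[...,1]<50)
    rect(k,'flange')
    k=(Z>.017)&(Z<.032)&(X>.3)&(X<.75)&(Y>-.45)&(Y<-.1); rect(k,'tray rim')
    # rack: dark mask, components, base plate
    k=cv2.inRange(hsv,(0,0,0),(179,255,75)); k=cv2.morphologyEx(k,cv2.MORPH_OPEN,np.ones((3,3)))
    roi=((X>.35)&(X<.68)&(Y>.1)&(Y<.36)).astype(np.uint8)*255; k&=roi
    n,l,s,c=cv2.connectedComponentsWithStats(k); i=1+s[1:,4].argmax(); print('rack',c[i],s[i]); q=P[l==i]; print(q.min(0),q.max(0))
    cv2.imwrite(f'pics/mask_{f}.png',cv2.resize((l==i).astype(np.uint8)*255,None,fx=1,fy=1))
    cc=max(cv2.findContours((l==i).astype(np.uint8),cv2.RETR_EXTERNAL,cv2.CHAIN_APPROX_NONE)[0],key=len)
    h=cv2.convexHull(cc); a=cv2.approxPolyDP(h,4,True)[:,0]; print('hull',a.tolist()); print(cast(a,.004,m).round(3).tolist())
    # caps
    for nm,lo,hi in [('pink',(165,60,90),(179,255,255)),('white',(0,0,165),(179,60,255))]:
        k=cv2.inRange(hsv,lo,hi); kk=(k>0)&(Z>.127)&(Z<.17)&(X>.38)&(X<.65)&(Y>.15)&(Y<.3)
        q=P[kk]
        # top plane: points within 3 mm of plane with normal ~ (0,-.5,.866)
        c0=q.mean(0); print(nm,kk.sum(),c0.round(4),q.min(0).round(3),q.max(0).round(3))
E
```

```text
scene0
flange 872 [0.5307 0.0109] [0.1966 0.1291] 85.44
tray rim 1460 [ 0.5268 -0.2509] [0.3234 0.4117] 86.76
rack [345.67631345 189.039626  ] [ 306  156   81   64 2246]
[ 0.38081269  0.17425132 -0.00290924] [0.61919538 0.32265913 0.12574208]
hull [[306, 166], [326, 156], [373, 176], [386, 191], [386, 201], [347, 219]]
[[0.385, 0.181, 0.004], [0.38, 0.258, 0.004], [0.519, 0.34, 0.004], [0.585, 0.34, 0.004], [0.615, 0.317, 0.004], [0.612, 0.18, 0.004]]
pink 379 [0.4443 0.2123 0.1443] [0.409 0.184 0.127] [0.471 0.254 0.163]
white 225 [0.5603 0.215  0.1466] [0.432 0.187 0.128] [0.588 0.242 0.162]
side0
flange 895 [0.5323 0.0105] [0.2002 0.1256] 86.52
tray rim 1184 [ 0.5335 -0.2644] [0.3475 0.4191] 87.23
rack [260.2386235  333.81186326] [ 204  297  109   68 4417]
[ 0.3762814   0.17555482 -0.00128147] [0.61610434 0.32723121 0.12105763]
hull [[215, 306], [250, 297], [312, 307], [306, 363], [204, 347], [204, 331]]
[[0.617, 0.221, 0.004], [0.538, 0.18, 0.004], [0.382, 0.176, 0.004], [0.377, 0.316, 0.004], [0.612, 0.326, 0.004], [0.624, 0.288, 0.004]]
pink 572 [0.4377 0.2237 0.1473] [0.408 0.184 0.128] [0.47  0.25  0.161]
white 93 [0.556  0.2297 0.1557] [0.531 0.202 0.139] [0.585 0.242 0.163]
```

```bash
python3 -m jog '[[[0.05,0.03,0.02],[0,0,0],100],[[0.05,0.03,0.02],[0,0,0],100],[[0.05,0.03,0.01],[0,0,0],100],[[0.05,0.03,0.01],[0,0,0],100],[[0.05,0.03,0],[0,0,0],100]]' 40
python3 -m jog '[[[0.02,0.058,0],[0,0,0],100],[[0.02,0.058,0],[0,0,0],100],[[0.02,0.058,0],[0,0,0],100],[[0.02,0.058,0],[0,0,0],100],[[0.02,0.058,0],[0,0,0],100]]'
```

```text
clock: 0.78
position: [0.4144, -0.4501, 0.3098]
ee_rot: [0.992, 0.127, -0.001, -0.001]
ft_force: [-0.6, -1.3, -1.2]
grip_width: 1.004
clock: 1.4
position: [0.5168, -0.1544, 0.3076]
ee_rot: [0.992, 0.127, -0.002, -0.002]
ft_force: [0.9, -0.2, -0.4]
grip_width: 0.999
```

```bash
python3 - <<'E'
from h import *
p,d,m=load('scene0'); hsv=cv2.cvtColor(p,cv2.COLOR_RGB2HSV)
a=cv2.resize(p[180:340,100:260],None,fx=3.7,fy=3.7,interpolation=cv2.INTER_CUBIC); cv2.imwrite('pics/crop3.png',a[:,:,::-1])
P=pts(d,m);Z=P[...,2]
for f in ['scene0','side0']:
    p,d,m=load(f);P=pts(d,m);Z=P[...,2];X=P[...,0];Y=P[...,1]
    k=((Z>.015)&(Z<.035)&(X>.3)&(X<.75)&(Y>-.5)&(Y<-.08)).astype(np.uint8)
    n,l,s,c=cv2.connectedComponentsWithStats(k,connectivity=8)
    for i in range(1,n):
        if s[i,4]>100:
            q=P[l==i]; print(f,s[i],q.min(0).round(3),q.max(0).round(3),cv2.minAreaRect(q[:,:2].astype(np.float32)))
E
```

```text
scene0 [ 118  191  128  134 1208] [ 0.315 -0.419  0.015] [ 0.665 -0.154  0.035] ((0.4889564514160156, -0.2866100072860718), (0.2477630376815796, 0.34039735794067383), 86.71614074707031)
scene0 [135 236  32  57 288] [ 0.384 -0.398  0.015] [ 0.567 -0.348  0.027] ((0.47740793228149414, -0.36374446749687195), (0.04887160658836365, 0.18281547725200653), 82.34396362304688)
scene0 [270 273  24  27 334] [ 0.67  -0.12   0.015] [ 0.75  -0.08   0.027] ((0.7097787857055664, -0.10024620592594147), (0.03999848663806915, 0.0797443687915802), 89.59142303466797)
side0 [206 116  36  75 158] [ 0.729 -0.497  0.015] [ 0.749 -0.137  0.035] ((0.7330430150032043, -0.3167153298854828), (0.3596380949020386, 0.018252676352858543), 87.7021255493164)
side0 [237 133 120  74 977] [ 0.318 -0.421  0.015] [ 0.665 -0.154  0.034] ((0.4915432333946228, -0.28671354055404663), (0.2556053102016449, 0.33606982231140137), 86.86144256591797)
side0 [305 150  30   9 129] [ 0.386 -0.377  0.015] [ 0.482 -0.354  0.028] ((0.43422454595565796, -0.36572012305259705), (0.022806288674473763, 0.0962512269616127), 89.50872802734375)
side0 [201 196  27  13 210] [ 0.671 -0.121  0.015] [ 0.75  -0.08   0.027] ((0.7103893756866455, -0.1005297303199768), (0.0788959190249443, 0.04092145711183548), 0.5473062992095947)
```

View pics/crop3.png

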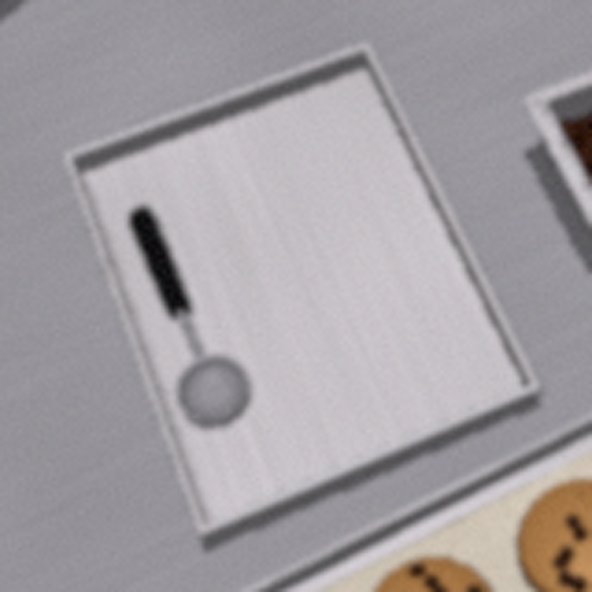

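```bash
python3 -m jog '[[[-0.01,0.055,0],[0,0,0],100],[[-0.015,0.055,0],[0.13,0,0],100],[[-0.015,0.055,0],[0.13,0,0],100],[[-0.015,0.055,-0.01],[0.13,0,0],100],[[-0.015,0.05,-0.01],[0.134,0,0],100]]'
python3 -m jog '[[[0,0,0],[0,0,0],100]]'
python3 - <<'E'
from h import *
o=sensors.get_obs(); print(o['position'].round(4),o['joint_pos'].round(3))
from scipy.spatial.transform import Rotation as R
print(R.from_quat(o['ee_rot']).as_matrix().round(3))
p,d,m=snap('wrist','wrist1')
E
```

```text
clock: 2.02
position: [0.4457, 0.1292, 0.2881]
ee_rot: [0.955, 0.128, 0.033, -0.266]
ft_force: [-0.1, 1.1, -0.5]
grip_width: 1.001
clock: 2.15
position: [0.4439, 0.1307, 0.2867]
ee_rot: [0.955, 0.128, 0.032, -0.267]
ft_force: [0.3, -0.7, 0.9]
grip_width: 0.997
[0.4439 0.1307 0.2867] [ 0.546 -0.029 -0.548  1.891 -0.579  1.328 -1.147]
[[ 0.965  0.262 -0.008]
 [ 0.228 -0.824  0.518]
 [ 0.129 -0.502 -0.855]]
```

View pics/wrist1.png

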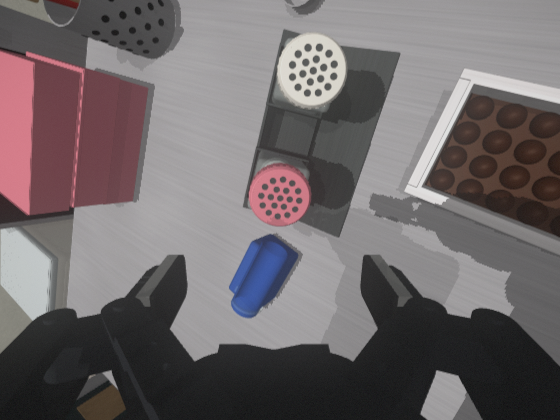

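The wrist picture shows the pink cap at (280,195), the white spare at (312,71), the blue look-alike at (262,275) and the pan on the right. Joint 7 has about 215° left in the unscrewing direction. Next I fit the cap.

```bash
python3 - <<'E'
from h import *
p,d,m=load('wrist1'); P=pts(d,m); hsv=cv2.cvtColor(p,cv2.COLOR_RGB2HSV)
res={}
for nm,lo,hi,roi in [('pink',(165,50,80),(179,255,255),(240,150,320,240)),('white',(0,0,140),(179,70,255),(265,25,355,120))]:
    k=cv2.inRange(hsv,lo,hi); z=np.zeros_like(k); x0,y0,x1,y1=roi; z[y0:y1,x0:x1]=k[y0:y1,x0:x1]
    n,l,s,c=cv2.connectedComponentsWithStats(z); i=1+s[1:,4].argmax()
    q=P[(l==i)&(d>0)]; 
    u=np.array([0,-.5,.866]); h=q@u; top=q[h>np.percentile(h,90)-.004]
    c0=top.mean(0); n_=np.linalg.svd(top-c0)[2][2]; n_*=np.sign(n_[2])
    # circle of the top from its outline on the plane
    cc=max(cv2.findContours(((l==i)).astype(np.uint8),cv2.RETR_EXTERNAL,cv2.CHAIN_APPROX_NONE)[0],key=len)
    e=cv2.fitEllipse(cc); ctr=e[0]; 
    e1=np.array([1,0,0.]); e2=np.cross(n_,e1); e2/=np.linalg.norm(e2)
    t2=np.c_[(top-c0)@e1,(top-c0)@e2].astype(np.float32); (a,b),r=cv2.minEnclosingCircle(t2)
    C=c0+a*e1+b*e2
    print(nm,'axis',n_.round(3),'top centre',C.round(4),'r',round(r,4),'mean',c0.round(4),'ell',np.round(e,1) if 0 else e)
    res[nm]=C
v=res['white']-res['pink']; print('sep',v.round(4),np.linalg.norm(v),'yaw',np.degrees(np.arctan2(v[1],v[0])))
# rack plate edge line
k=cv2.inRange(hsv,(0,0,0),(179,255,90)); Z=P[...,2]
kk=(abs(Z-.004)<.004)&(P[...,0]>.34)&(P[...,0]<.66)&(P[...,1]>.15)&(P[...,1]<.35)&(hsv[...,2]<85)
q=P[kk]; print(kk.sum(),q.min(0).round(3),q.max(0).round(3),cv2.minAreaRect(q[:,:2].astype(np.float32)))
E
```

```text
pink axis [ 0.019 -0.524  0.851] top centre [0.4407 0.2065 0.1455] r 0.0311 mean [0.4416 0.2071 0.1459] ell ((279.35308837890625, 194.3291473388672), (62.07524108886719, 62.48244857788086), 132.24758911132812)
white axis [ 0.009 -0.525  0.851] top centre [0.5597 0.21   0.1461] r 0.0312 mean [0.5602 0.2108 0.1467] ell ((307.356201171875, 62.20872116088867), (83.35386657714844, 97.5724868774414), 40.12761306762695)
sep [0.119  0.0034 0.0006] 0.11905017023285777 yaw 1.6456761282948504
6332 [0.38  0.17  0.001] [0.621 0.252 0.007] ((0.500489354133606, 0.2122250646352768), (0.24020777642726898, 0.07962878048419952), 1.2175796031951904)
```

```bash
python3 - <<'E'
from h import *
for f in ['scene0','side0']:
    p,d,m=load(f); P=pts(d,m); hsv=cv2.cvtColor(p,cv2.COLOR_RGB2HSV)
    k=cv2.inRange(hsv,(165,60,90),(179,255,255))>0
    q=P[k&(P[...,2]>.1)&(P[...,0]>.4)&(P[...,0]<.48)&(P[...,1]<.26)&(P[...,1]>.17)]
    u=np.array([.013,-.5,.866]);e1=np.array([1,.026,0]);e1/=np.linalg.norm(e1); e2=np.cross(u,e1)
    h=q@u; t=q[h>np.percentile(h,93)-.005]; print(f,len(t),np.percentile(h,93))
    (a,b),r=cv2.minEnclosingCircle(np.c_[t@e1,t@e2].astype(np.float32)); print(r,(a*e1+b*e2+np.median(t@u)*u).round(4))
E
```

```text
scene0 229 0.02980598234712823
0.031160227954387665 [0.441  0.2095 0.1461]
side0 333 0.028361556890266947
0.03231216222047806 [0.4404 0.2108 0.1463]
```

```bash
python3 -m jog '[[[-0.001,0.024,-0.044],[-0.02,0,0],100],[[-0.001,0.024,-0.044],[0,0,0],100],[[0,0,0],[0,0,0],100]]'
python3 - <<'E'
from h import *
from scipy.spatial.transform import Rotation as R
o=sensors.get_obs(); print(o['position'].round(4),R.from_quat(o['ee_rot']).as_matrix().round(3).tolist(),o['joint_pos'].round(3))
print('to go',(np.array([.4406,.2145,.1365])-o['position']).round(4))
E
```

```text
clock: 2.58
position: [0.4461, 0.1752, 0.1992]
ee_rot: [0.958, 0.127, 0.034, -0.254]
ft_force: [-0.3, -0.5, 0.8]
grip_width: 1.003
[0.4461 0.1752 0.1992] [[0.965, 0.262, 0.001], [0.227, -0.839, 0.495], [0.13, -0.477, -0.869]] [ 0.476  0.056 -0.62   2.001 -0.549  1.083 -1.189]
to go [-0.0055  0.0393 -0.0627]
```

```bash
python3 -m jog '[[[-0.005,0.007,-0.01],[0,0,0],100],[[-0.001,0.012,-0.02],[0,0,0],100],[[0,0.012,-0.02],[0,0,0],100],[[0,0.008,-0.013],[0,0,0],100],[[0,0,0],[0,0,0],100]]'
python3 - <<'E'
from h import *
o=sensors.get_obs(); print('to go',(np.array([.4406,.2145,.1365])-o['position']).round(4),o['joint_pos'].round(3),o['torque'].round(2))
p,d,m=snap('wrist','wrist2');snap('side','side2')
E
```

```text
clock: 3.2
position: [0.4454, 0.2116, 0.1395]
ee_rot: [0.959, 0.126, 0.04, -0.252]
ft_force: [-0.0, -0.9, 0.5]
grip_width: 0.997
to go [-0.0048  0.0029 -0.003 ] [ 0.413  0.146 -0.661  2.062 -0.532  0.895 -1.224] [-0.51  0.01  0.05]
```

View pics/wrist2.png

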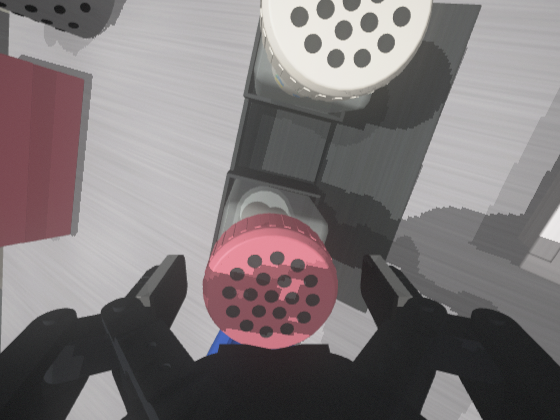

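View pics/side2.png

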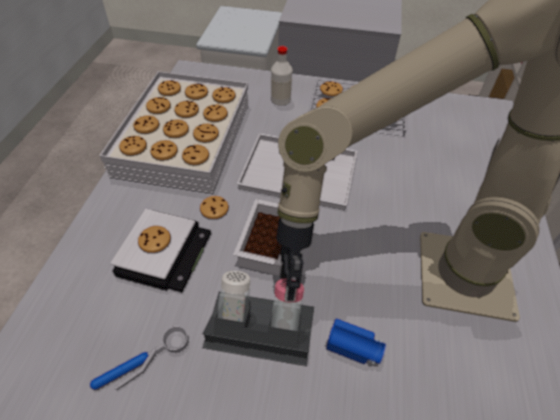

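Wrist picture: the cap at (270,285) sits between the pads, whose middle is near 275. I correct the last few mm, then close.

```bash
python3 -m jog '[[[-0.005,0.002,-0.002],[0,0,0],100],[[-0.001,0.001,-0.001],[0,0,0],100],[[0,0,0],[0,0,0],50],[[0,0,0],[0,0,0],50],[[0,0,0],[0,0,0],50]]' 40
python3 - <<'E'
from h import *
o=sensors.get_obs(); print('to go',(np.array([.4406,.2145,.1365])-o['position']).round(4),o['joint_pos'].round(3),o['torque'].round(2),o['grip_width'])
E
```

```text
clock: 3.92
position: [0.4414, 0.213, 0.1391]
ee_rot: [0.959, 0.125, 0.042, -0.251]
ft_force: [-0.4, 0.8, -0.6]
grip_width: 0.726
to go [-0.0008  0.0015 -0.0026] [ 0.414  0.133 -0.665  2.075 -0.541  0.887 -1.221] [-0.52  0.05  0.06] 0.7260433326674044
```

```bash
cat > st.py <<'E'
from h import *
from scipy.spatial.transform import Rotation as R
o=sensors.get_obs(); M=R.from_quat(o['ee_rot']).as_matrix()
y0=R.from_quat([.959,.125,.042,-.251]).as_matrix(); u=np.array([.013,-.5,.866])
rel=R.from_matrix(M@y0.T).as_rotvec()
print('pos',o['position'].round(4),'toolz',M[:,2].round(3),'tooly',M[:,1].round(3),'turned',np.degrees(rel@u).round(1),'force u',(o['ft_force']@u).round(2),o['ft_force'].round(1),o['torque'].round(2),'j',o['joint_pos'].round(2),'w',round(o['grip_width'],3))
E
python3 -m jog '[[[0,0,0],[0.002,-0.08,0.139],50],[[0,0,0],[0.002,-0.08,0.139],50],[[0,0,0],[0.002,-0.08,0.139],50],[[0,0,0],[0.002,-0.08,0.139],50],[[0,0,0],[0.002,-0.08,0.139],50]]'; python3 st.py
```

```text
clock: 4.55
position: [0.4418, 0.2138, 0.1399]
ee_rot: [0.825, 0.498, 0.145, -0.225]
ft_force: [-1.3, 0.1, 3.7]
grip_width: 0.729
pos [0.4418 0.2138 0.1399] toolz [ 0.015  0.515 -0.857] tooly [ 0.887 -0.403 -0.227] turned 47.4 force u 3.15 [-1.3  0.1  3.7] [-0.32  0.26  0.05] j [ 0.49  0.15 -0.74  2.07 -0.55  0.89 -0.37] w 0.729
```

```bash
python3 -m jog '[[[0,0,0],[-0.006,-0.07,0.139],50],[[0,0,0],[-0.006,-0.07,0.139],50],[[0,0,0],[-0.006,-0.07,0.139],50],[[0,0,0],[0,0,0],50]]'; python3 st.py
```

```text
clock: 5.05
position: [0.4422, 0.2151, 0.1413]
ee_rot: [0.681, 0.685, 0.178, -0.189]
ft_force: [-0.8, -1.1, 3.7]
grip_width: 0.726
pos [0.4422 0.2151 0.1413] toolz [-0.017  0.501 -0.865] tooly [ 1.     0.01  -0.014] turned 75.0 force u 3.76 [-0.8 -1.1  3.7] [-0.31  0.13  0.11] j [ 0.52  0.18 -0.78  2.04 -0.49  0.92  0.06] w 0.726
```

```bash
python3 -m jog '[[[0,-0.0015,-0.0005],[0.002,-0.08,0.139],50],[[0,0,0],[0.001,-0.06,0.104],50],[[0,0,0],[0,0,0],50]]'; python3 st.py; python3 -m jog '[[[0,-0.002,0.0035],[0,0,0],50],[[0,-0.002,0.0035],[0,0,0],50],[[0,0,0],[0,0,0],50]]'; python3 st.py
```

```text
clock: 5.42
position: [0.4423, 0.2146, 0.1415]
ee_rot: [0.579, 0.773, 0.202, -0.163]
ft_force: [-1.8, -0.4, 3.8]
grip_width: 0.727
pos [0.4423 0.2146 0.1415] toolz [-0.018  0.501 -0.865] tooly [0.961 0.247 0.124] turned 90.9 force u 3.44 [-1.8 -0.4  3.8] [-0.25  0.27  0.18] j [ 0.55  0.19 -0.81  2.04 -0.48  0.91  0.33] w 0.727
clock: 5.8
position: [0.4416, 0.2096, 0.1479]
ee_rot: [0.582, 0.77, 0.201, -0.164]
ft_force: [-0.4, 1.5, -2.8]
grip_width: 0.73
pos [0.4416 0.2096 0.1479] toolz [-0.018  0.5   -0.866] tooly [0.963 0.241 0.119] turned 90.4 force u -3.21 [-0.4  1.5 -2.8] [-0.74 -0.13  0.03] j [ 0.56  0.17 -0.81  2.04 -0.49  0.94  0.33] w 0.73
```

Load −3.2 N: the thread still holds. I lower it, turn on and pull again.

```bash
python3 -m jog '[[[0,0.002,-0.0035],[0.002,-0.05,0.087],50],[[0,0.001,-0.002],[0.002,-0.08,0.139],50],[[0,0,0],[0,0,0],50]]'; python3 st.py; python3 -m jog '[[[0,-0.002,0.0035],[0,0,0],50],[[0,-0.001,0.002],[0,0,0],50],[[0,0,0],[0,0,0],50]]'; python3 st.py
```

```text
clock: 6.18
position: [0.4416, 0.2123, 0.1422]
ee_rot: [0.476, 0.84, 0.22, -0.136]
ft_force: [0.1, 0.7, -1.1]
grip_width: 0.73
pos [0.4416 0.2123 0.1422] toolz [-0.018  0.499 -0.866] tooly [0.86  0.449 0.24 ] turned 105.5 force u -1.28 [ 0.1  0.7 -1.1] [-0.63  0.03  0.02] j [ 0.58  0.19 -0.84  2.04 -0.47  0.92  0.58] w 0.73
clock: 6.55
position: [0.4418, 0.209, 0.1485]
ee_rot: [0.48, 0.839, 0.22, -0.136]
ft_force: [-0.6, 0.6, -0.0]
grip_width: 0.724
pos [0.4418 0.209  0.1485] toolz [-0.018  0.499 -0.866] tooly [0.864 0.444 0.238] turned 105.1 force u -0.32 [-0.6  0.6 -0. ] [-0.53  0.06  0.12] j [ 0.59  0.18 -0.84  2.04 -0.48  0.94  0.58] w 0.724
```

The load is now about −0.3 N, so the cap seems free. I lift along the axis and check.

```bash
python3 -m jog '[[[0,-0.005,0.0087],[0,0,0],50],[[0,-0.005,0.0087],[0,0,0],50],[[0,-0.005,0.0087],[0,0,0],50],[[0,0,0],[0,0,0],50]]'; python3 st.py; python3 - <<'E'
from h import *
snap('side','side3')
p,d,m=load('side3'); a=cv2.resize(p[190:370,190:390],None,fx=3.3,fy=3.3,interpolation=cv2.INTER_CUBIC); cv2.imwrite('pics/crop4.png',a[:,:,::-1])
E
```

```text
clock: 7.05
position: [0.4424, 0.1925, 0.177]
ee_rot: [0.48, 0.838, 0.22, -0.136]
ft_force: [-0.1, -0.5, -0.9]
grip_width: 0.727
pos [0.4424 0.1925 0.177 ] toolz [-0.016  0.499 -0.867] tooly [0.865 0.442 0.238] turned 105.0 force u -0.54 [-0.1 -0.5 -0.9] [-0.6  -0.08  0.01] j [ 0.63  0.12 -0.83  2.01 -0.51  1.02  0.6 ] w 0.727
```

View pics/crop4.png

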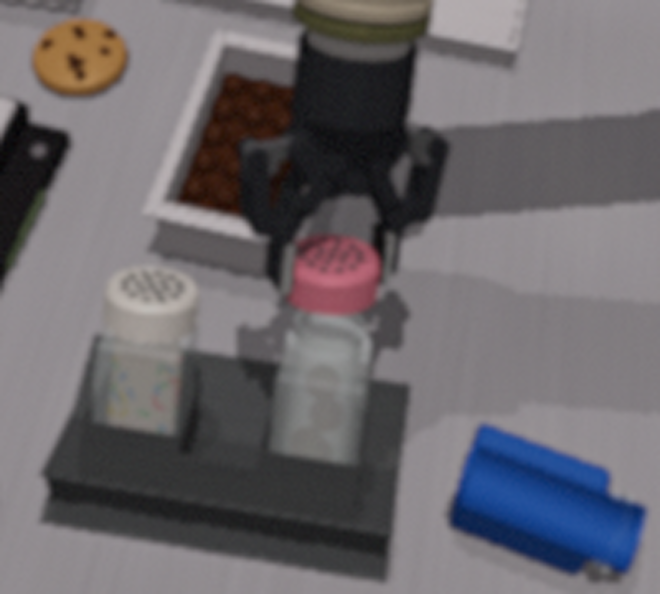

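The crop shows the pink cap (335,275) in the jaws clear of the open neck (325,325), with the shaker still seated and the balls inside. I carry the cap to the tray, levelling the tool on the way.

```bash
python3 -m jog '[[[0,-0.02,0.035],[0,0,0],50],[[0.015,-0.045,0.015],[-0.1,0,0],50],[[0.02,-0.055,0],[-0.14,0,0],50],[[0.02,-0.055,0],[-0.14,0,0],50],[[0.02,-0.055,0],[-0.14,0,0],50]]'; python3 st.py; python3 -m jog '[[[0.02,-0.055,0],[0,0,0],50],[[0.02,-0.055,0],[0,0,0],50],[[0.02,-0.055,-0.02],[0,0,0],50],[[0.01,-0.04,-0.02],[0,0,0],50],[[0,0,0],[0,0,0],50]]'; python3 st.py
```

```text
clock: 7.72
position: [0.517, -0.0427, 0.2277]
ee_rot: [0.499, 0.866, -0.011, -0.005]
ft_force: [0.0, 0.1, -1.0]
grip_width: 0.73
pos [ 0.517  -0.0427  0.2277] toolz [-0.02  -0.014 -1.   ] tooly [ 0.865  0.501 -0.024] turned 101.3 force u -0.86 [ 0.   0.1 -1. ] [ 0.04 -0.03 -0.03] j [ 0.62  0.19 -0.71  1.73  0.14  1.29  0.41] w 0.73
clock: 8.35
position: [0.589, -0.2546, 0.184]
ee_rot: [0.499, 0.867, -0.012, -0.005]
ft_force: [-0.3, 0.2, -1.5]
grip_width: 0.727
pos [ 0.589  -0.2546  0.184 ] toolz [-0.021 -0.015 -1.   ] tooly [ 0.865  0.502 -0.026] turned 101.3 force u -1.41 [-0.3  0.2 -1.5] [ 0.07 -0.03  0.02] j [ 0.74  0.48 -0.56  1.46  0.28  1.29  0.68] w 0.727
```

```bash
python3 -m jog '[[[0.002,-0.004,-0.04],[0.015,-0.021,0],50],[[0.001,-0.002,-0.04],[0,0,0],50],[[0,0,-0.035],[0,0,0],50],[[0,0,-0.015],[0,0,0],50],[[0,0,0],[0,0,0],50]]'; python3 st.py; python3 - <<'E'
from h import *
snap('side','side4'); snap('scene','scene4')
p,d,m=load('side4'); a=cv2.resize(p[100:240,200:400],None,fx=3.5,fy=3.5,interpolation=cv2.INTER_CUBIC); cv2.imwrite('pics/crop5.png',a[:,:,::-1])
E
```

```text
clock: 8.98
position: [0.5933, -0.2566, 0.0513]
ee_rot: [0.498, 0.867, 0.002, 0.0]
ft_force: [0.2, -0.4, -0.4]
grip_width: 0.726
pos [ 0.5933 -0.2566  0.0513] toolz [ 0.003  0.003 -1.   ] tooly [0.863 0.505 0.004] turned 102.0 force u -0.15 [ 0.2 -0.4 -0.4] [ 0.02  0.01 -0.01] j [ 0.73  0.61 -0.53  1.57  0.33  1.05  0.64] w 0.726
```

View pics/crop5.png

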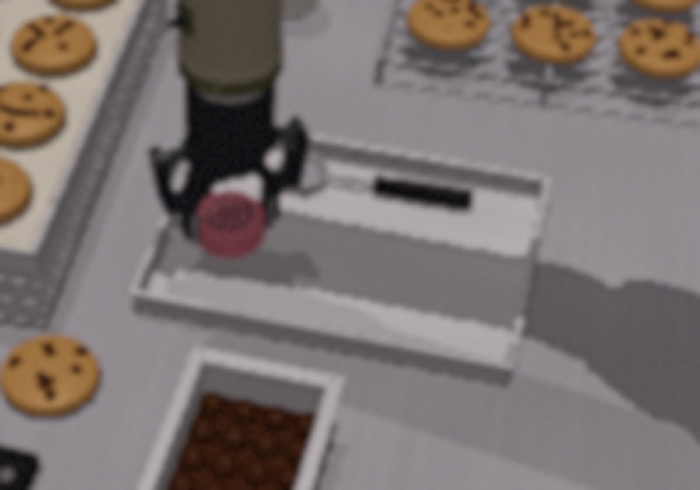

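View pics/scene4.png

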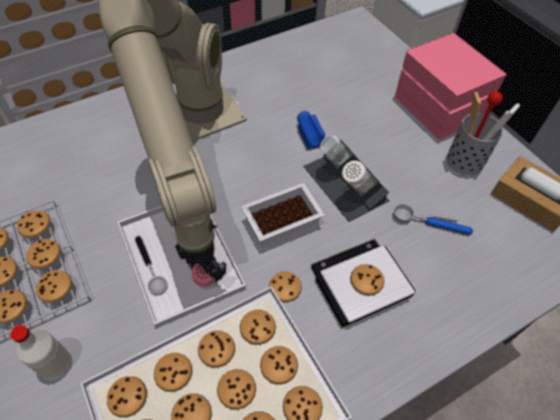

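The side crop shows the cap level at (230,225), inside the tray and clear of the spoon and wall. I lower it gently.

```bash
python3 -m jog '[[[0,0,-0.012],[0,0,0],50],[[0,0,-0.008],[0,0,0],50],[[0,0,-0.003],[0,0,0],50],[[0,0,0],[0,0,0],50]]'; python3 st.py; python3 -m jog '[[[0,0,-0.002],[0,0,0],50],[[0,0,-0.002],[0,0,0],50],[[0,0,0],[0,0,0],50]]'; python3 st.py
```

```text
clock: 9.57
position: [0.5957, -0.2577, 0.0311]
ee_rot: [0.498, 0.867, 0.002, 0.004]
ft_force: [-0.1, -1.1, -0.2]
grip_width: 0.731
pos [ 0.5957 -0.2577  0.0311] toolz [ 0.009  0.    -1.   ] tooly [0.863 0.504 0.008] turned 102.0 force u 0.34 [-0.1 -1.1 -0.2] [ 0.02 -0.03 -0.  ] j [ 0.72  0.63 -0.52  1.58  0.35  1.01  0.63] w 0.731
clock: 9.95
position: [0.5959, -0.2578, 0.0272]
ee_rot: [0.498, 0.867, 0.002, 0.004]
ft_force: [-0.6, 0.5, -1.1]
grip_width: 0.725
pos [ 0.5959 -0.2578  0.0272] toolz [ 0.009  0.    -1.   ] tooly [0.863 0.504 0.008] turned 102.0 force u -1.22 [-0.6  0.5 -1.1] [-0.01  0.05  0.01] j [ 0.72  0.64 -0.52  1.58  0.35  1.    0.63] w 0.725
```

```bash
python3 -m jog '[[[0,0,-0.002],[0,0,0],50],[[0,0,-0.002],[0,0,0],50],[[0,0,0],[0,0,0],50]]'; python3 -m jog '[[[0,0,-0.0015],[0,0,0],50],[[0,0,0],[0,0,0],50]]'; python3 st.py
```

```text
clock: 10.32
position: [0.596, -0.2579, 0.0232]
ee_rot: [0.498, 0.867, 0.002, 0.004]
ft_force: [1.1, 0.6, -0.0]
grip_width: 0.729
clock: 10.58
position: [0.5964, -0.2581, 0.0231]
ee_rot: [0.498, 0.867, 0.002, 0.005]
ft_force: [-0.1, 0.4, -0.5]
grip_width: 0.728
pos [ 0.5964 -0.2581  0.0231] toolz [ 0.01  -0.001 -1.   ] tooly [0.864 0.504 0.009] turned 102.0 force u -0.66 [-0.1  0.4 -0.5] [0.03 0.05 0.01] j [ 0.72  0.65 -0.51  1.59  0.36  0.99  0.63] w 0.728
```

```bash
python3 -m jog '[[[0,0,-0.002],[0,0,0],50],[[0,0,0],[0,0,0],50]]'; python3 -m jog '[[[0,0,-0.002],[0,0,0],50],[[0,0,0],[0,0,0],50]]'; python3 st.py
```

```text
clock: 10.82
position: [0.597, -0.2584, 0.023]
ee_rot: [0.498, 0.867, 0.002, 0.005]
ft_force: [-0.6, 1.0, 0.2]
grip_width: 0.727
clock: 11.08
position: [0.5975, -0.2587, 0.0229]
ee_rot: [0.498, 0.867, 0.002, 0.006]
ft_force: [-0.8, 0.9, 2.2]
grip_width: 0.726
pos [ 0.5975 -0.2587  0.0229] toolz [ 0.012 -0.003 -1.   ] tooly [0.864 0.504 0.009] turned 102.0 force u 1.47 [-0.8  0.9  2.2] [0.17 0.12 0.02] j [ 0.72  0.65 -0.51  1.59  0.36  0.99  0.63] w 0.726
```

```bash
python3 - <<'E'
from h import *
p,d,m=snap('side','side5'); P=pts(d,m); hsv=cv2.cvtColor(p,cv2.COLOR_RGB2HSV)
k=cv2.inRange(hsv,(160,60,60),(179,255,255))>0
q=P[k&(P[...,0]>.5)&(P[...,0]<.66)&(P[...,1]<-.2)&(P[...,1]>-.32)&(P[...,2]<.1)]; print(len(q),np.percentile(q,[1,5,50,95,99],axis=0).round(4))
E
python3 -m jog '[[[0,0,0],[0,0,0],100],[[0,0,0],[0,0,0],100],[[0,0,0],[0,0,0],100]]'; python3 st.py
```

```text
312 [[ 0.5661 -0.3137  0.0035]
 [ 0.5684 -0.2804  0.01  ]
 [ 0.5935 -0.2487  0.0297]
 [ 0.618  -0.2279  0.0345]
 [ 0.6224 -0.226   0.0601]]
clock: 11.5
position: [0.5972, -0.2587, 0.0218]
ee_rot: [0.498, 0.867, 0.002, 0.006]
ft_force: [0.5, 0.5, -0.0]
grip_width: 1.0
pos [ 0.5972 -0.2587  0.0218] toolz [ 0.012 -0.003 -1.   ] tooly [0.864 0.504 0.009] turned 102.0 force u -0.28 [ 0.5  0.5 -0. ] [-0.    0.04  0.03] j [ 0.72  0.65 -0.51  1.59  0.36  0.99  0.63] w 1.0
```

```bash
python3 -m jog '[[[0,0,0.04],[0,0,0],100],[[0,0.01,0.06],[0,0,0],100],[[-0.01,0.03,0.05],[0,0,-0.12],100],[[-0.015,0.055,0.03],[0,0,-0.13],100],[[-0.015,0.055,0.02],[0,0,-0.13],100]]'; python3 st.py;python3 -m jog '[[[-0.015,0.055,0.02],[0,0,-0.12],100],[[-0.015,0.055,0],[0,0,0],100],[[-0.015,0.055,0],[-0.05,0,0],100],[[-0.015,0.055,0],[-0.1,0,0],100],[[-0.015,0.055,0],[-0.1,0,0],100]]'; python3 st.py
```

```text
clock: 12.12
position: [0.5543, -0.1106, 0.223]
ee_rot: [0.66, 0.751, 0.002, 0.004]
ft_force: [0.7, 1.1, -0.1]
grip_width: 1.001
pos [ 0.5543 -0.1106  0.223 ] toolz [ 0.008 -0.002 -1.   ] tooly [0.992 0.129 0.008] turned 79.7 force u -0.67 [ 0.7  1.1 -0.1] [ 0.06 -0.05  0.03] j [ 0.62  0.27 -0.59  1.64  0.16  1.27  0.13] w 1.001
clock: 12.75
position: [0.4776, 0.17, 0.2475]
ee_rot: [0.702, 0.7, -0.086, 0.099]
ft_force: [0.8, 0.9, -0.2]
grip_width: 0.998
pos [0.4776 0.17   0.2475] toolz [ 0.018 -0.259 -0.966] tooly [1.    0.    0.019] turned 69.9 force u -0.61 [ 0.8  0.9 -0.2] [0.24 0.   0.01] j [ 0.13  0.23 -0.81  1.68  0.38  1.46 -0.75] w 0.998
```

```bash
python3 - <<'E'
from h import *
p,d,m=snap('scene','scene6'); P=pts(d,m); hsv=cv2.cvtColor(p,cv2.COLOR_RGB2HSV)
k=cv2.inRange(hsv,(160,60,60),(179,255,255))>0
q=P[k&(P[...,0]>.5)&(P[...,0]<.66)&(P[...,1]<-.2)&(P[...,1]>-.32)&(P[...,2]<.1)]; print(len(q),np.percentile(q,[1,5,50,95,99],axis=0).round(4))
E
```

```text
473 [[ 0.5692 -0.2892  0.0069]
 [ 0.5746 -0.2862  0.0146]
 [ 0.6022 -0.2615  0.0288]
 [ 0.6267 -0.2361  0.0332]
 [ 0.6284 -0.2319  0.0345]]
```

View pics/scene6.png

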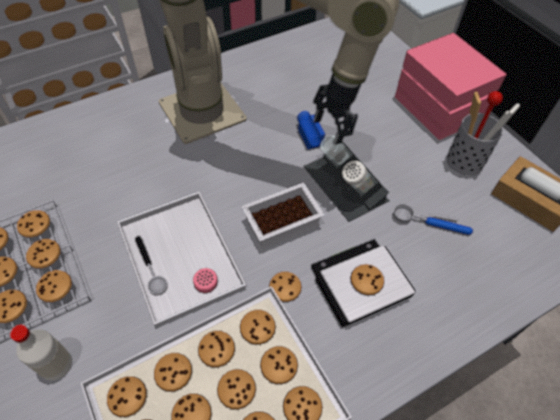

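The scene picture shows the cap flat in the tray at (205,280), top at 29 mm, clear of the spoon. The gripper is above and behind the rack. I continue tilting behind the shaker.

```bash
python3 -m jog '[[[-0.012,0.04,0],[-0.09,0,0],100],[[-0.012,0.04,0],[-0.09,0,0],100],[[-0.012,0.035,-0.02],[-0.09,0.01,0],100],[[0,0,-0.02],[0,0.01,0.02],100],[[0,0,0],[0,0,0],100]]'; python3 st.py
```

```text
clock: 13.42
position: [0.4352, 0.3011, 0.2049]
ee_rot: [0.666, 0.696, -0.187, 0.19]
ft_force: [0.5, -1.2, -0.4]
grip_width: 1.003
pos [0.4352 0.3011 0.2049] toolz [ 0.016 -0.513 -0.858] tooly [ 0.999  0.042 -0.007] turned 68.5 force u 0.28 [ 0.5 -1.2 -0.4] [ 0.48 -0.03 -0.04] j [-0.3   0.55 -0.82  1.51  0.63  1.76 -1.14] w 1.003
```

```bash
python3 -m jog '[[[0.002,-0.016,-0.026],[0,0,0],100],[[0.002,-0.016,-0.026],[0,0,0],100],[[0,0,0],[0,0,0],100]]'; python3 st.py; python3 - <<'E'
from h import *
p,d,m=snap('wrist','wrist7'); snap('side','side7')
print(proj(np.array([[.440,.2365,.0984],[.439+.0016,.273-.062,.0352+.1074]]),m).round())
E
```

```text
clock: 13.8
position: [0.442, 0.2652, 0.155]
ee_rot: [0.67, 0.694, -0.185, 0.19]
ft_force: [0.1, 0.1, 0.2]
grip_width: 1.001
pos [0.442  0.2652 0.155 ] toolz [ 0.016 -0.511 -0.86 ] tooly [ 0.999  0.035 -0.002] turned 68.1 force u 0.11 [0.1 0.1 0.2] [ 0.54  0.04 -0.03] j [-0.24  0.55 -0.8   1.62  0.65  1.64 -1.15] w 1.001
[[270. 223.]
 [269. 303.]]
```

View pics/wrist7.png

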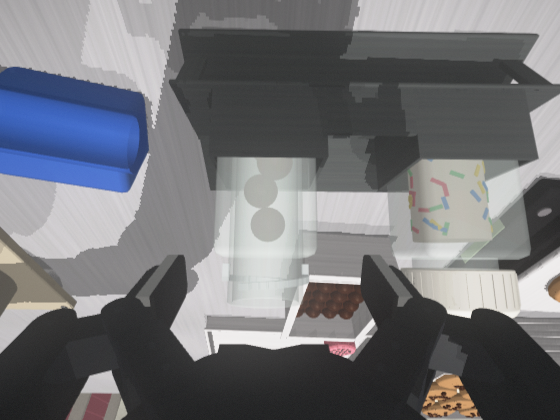

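View pics/side7.png

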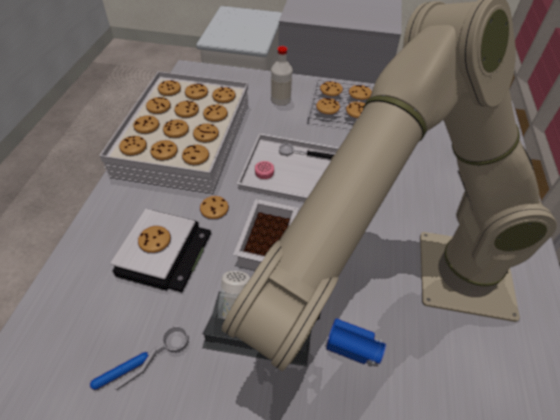

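The wrist picture shows the clear jar (267,210) with balls inside, between the pads and clear of the spare (455,210). I go in and grip.

```bash
python3 -m jog '[[[-0.002,-0.01,-0.019],[0,0,0],100],[[-0.002,-0.01,-0.019],[0,0,0],100],[[0,-0.009,-0.018],[0,0,0],100],[[0,0,0],[0,0,0],100]]' 40; python3 st.py
```

```text
clock: 14.4
position: [0.44, 0.2412, 0.1048]
ee_rot: [0.671, 0.694, -0.178, 0.19]
ft_force: [-0.1, 0.6, 0.6]
grip_width: 1.002
pos [0.44   0.2412 0.1048] toolz [ 0.024 -0.503 -0.864] tooly [0.999 0.036 0.007] turned 68.3 force u 0.18 [-0.1  0.6  0.6] [ 0.52 -0.01  0.02] j [-0.21  0.57 -0.79  1.71  0.68  1.53 -1.18] w 1.002
```

```bash
python3 -m jog '[[[0,-0.006,-0.008],[0,0,0],100],[[0,0,0],[0,0,0],50],[[0,0,0],[0,0,0],50],[[0,0,0],[0,0,0],50],[[0,0,0],[0,0,0],50]]' 60; python3 st.py
```

```text
clock: 15.02
position: [0.4403, 0.2369, 0.0984]
ee_rot: [0.671, 0.695, -0.177, 0.19]
ft_force: [-0.4, -1.2, -1.1]
grip_width: 0.697
pos [0.4403 0.2369 0.0984] toolz [ 0.026 -0.501 -0.865] tooly [0.999 0.037 0.009] turned 68.4 force u -0.36 [-0.4 -1.2 -1.1] [ 0.49  0.03 -0.03] j [-0.2   0.57 -0.79  1.73  0.69  1.52 -1.18] w 0.697
```

```bash
python3 -m jog '[[[0,-0.005,0.0087],[0,0,0],50],[[0,-0.0075,0.013],[0,0,0],50],[[0,0,0],[0,0,0],50]]'; python3 st.py; python3 -m jog '[[[0,-0.0075,0.013],[0,0,0],50],[[0,-0.0075,0.013],[0,0,0],50],[[0,-0.0075,0.013],[0,0,0],50],[[0,0,0],[0,0,0],50]]'; python3 st.py
```

```text
clock: 15.4
position: [0.4406, 0.2235, 0.1216]
ee_rot: [0.671, 0.695, -0.177, 0.19]
ft_force: [0.4, 0.2, -3.5]
grip_width: 0.696
pos [0.4406 0.2235 0.1216] toolz [ 0.027 -0.5   -0.866] tooly [0.999 0.037 0.009] turned 68.4 force u -3.17 [ 0.4  0.2 -3.5] [ 0.76  0.05 -0.01] j [-0.17  0.52 -0.8   1.74  0.67  1.53 -1.14] w 0.696
clock: 15.9
position: [0.4407, 0.1991, 0.164]
ee_rot: [0.671, 0.694, -0.176, 0.19]
ft_force: [-0.2, -0.4, -3.5]
grip_width: 0.697
pos [0.4407 0.1991 0.164 ] toolz [ 0.027 -0.5   -0.866] tooly [0.999 0.037 0.01 ] turned 68.4 force u -2.85 [-0.2 -0.4 -3.5] [0.77 0.02 0.04] j [-0.1   0.43 -0.82  1.75  0.63  1.56 -1.06] w 0.697
```

```bash
python3 -m jog '[[[0.005,-0.025,0.03],[0,0,0],50],[[0.02,-0.025,0.03],[0.1,0,0],50],[[0.025,-0.025,0.01],[0.15,0,0],50],[[0.025,-0.015,0],[0.15,0,0],50],[[0.02,-0.01,0],[0.15,0,0],50]]'; python3 st.py
```

```text
clock: 16.52
position: [0.536, 0.1001, 0.2358]
ee_rot: [0.693, 0.72, 0.026, -0.002]
ft_force: [-0.6, 0.5, -3.8]
grip_width: 0.699
pos [0.536  0.1001 0.2358] toolz [ 0.034  0.04  -0.999] tooly [0.999 0.037 0.035] turned 75.3 force u -3.52 [-0.6  0.5 -3.8] [-0.12  0.13 -0.  ] j [ 0.46  0.22 -0.8   1.69  0.14  1.25 -0.33] w 0.699
```

```bash
cat > jar.py <<'E'
from h import *
from scipy.spatial.transform import Rotation as R
o=sensors.get_obs(); M=R.from_quat(o['ee_rot']).as_matrix()
R0=R.from_quat([.671,.695,-.177,.19]).as_matrix(); u0=np.array([.013,-.5,.866]); u0/=np.linalg.norm(u0)
u=M@R0.T@u0; e1=M@R0.T@np.array([1,.026,0]); T=o['position']
off=M@R0.T@(np.array([.439,.273,.0352])-np.array([.4403,.2369,.0984]))
B=T+off; mo=B+.124*u
print('TCP',T.round(4),'u',u.round(3),'below level deg',np.degrees(np.arcsin(-u[2])).round(1),'e1z',e1[2].round(3),'mouth',mo.round(4),'base',B.round(4))
c,s=np.cos(np.radians(-4)),np.sin(np.radians(-4)); A=np.array([[c,s],[-s,c]])
print('mouth in tub',(A@(mo[:2]-[.5315,.0107])).round(4))
c,s=np.cos(np.radians(-3.2)),np.sin(np.radians(-3.2)); A=np.array([[c,s],[-s,c]])
print('in tray: base',(A@(B[:2]-[.49,-.2866])).round(4),'mouth',(A@(mo[:2]-[.49,-.2866])).round(4))
print('f',o['ft_force'].round(1),'j',o['joint_pos'].round(2),'w',o['grip_width'].round(3),'t',o['clock'])
E
python3 -m jog '[[[0,0,-0.03],[0.1,-0.015,0],50],[[0,0,-0.03],[0.1,-0.015,0],50],[[0,0,-0.025],[0.1,0,0],50],[[0,0,-0.02],[0,0,0],50],[[0,0,0],[0,0,0],50]]'; python3 jar.py
```

```text
clock: 17.15
position: [0.5362, 0.094, 0.1269]
ee_rot: [0.689, 0.703, 0.147, -0.097]
ft_force: [-0.5, 1.0, -2.1]
grip_width: 0.698
TCP [0.5362 0.094  0.1269] u [-0.002 -0.985  0.174] below level deg -10.0 e1z 0.058 mouth [0.5357 0.0435 0.1355] base [0.536  0.1656 0.114 ]
mouth in tub [0.0019 0.033 ]
in tray: base [0.0207 0.4541] mouth [0.0272 0.3321]Traceback (most recent call last):
  File "jar.py", line 13, in <module>
    print('f',o['ft_force'].round(1),'j',o['joint_pos'].round(2),'w',o['grip_width'].round(3),'t',o['clock'])
                                                                     ^^^^^^^^^^^^^^^^^^^^^
AttributeError: 'float' object has no attribute 'round'
```

```bash
sed -i "s/o\['grip_width'\].round(3)/o['grip_width']/" jar.py; python3 -m jog '[[[-0.01,0.004,-0.007],[0.1,0.025,0],50],[[-0.01,0.004,-0.007],[0.1,0.025,0],50],[[0,0,0],[0.07,0,0],50],[[0,0,0],[0,0,0],50]]'; python3 jar.py
```

```text
clock: 17.65
position: [0.5172, 0.1038, 0.1165]
ee_rot: [0.67, 0.676, 0.226, -0.207]
ft_force: [0.3, -0.1, -3.0]
grip_width: 0.696
TCP [0.5172 0.1038 0.1165] u [ 0.006 -0.995 -0.101] below level deg 5.8 e1z 0.014 mouth [0.5171 0.0529 0.111 ] base [0.5164 0.1762 0.1234]
mouth in tub [-0.0173  0.0411]
in tray: base [0.0005 0.4636] mouth [0.0082 0.3405]
f [ 0.3 -0.1 -3. ] j [ 0.83  0.45 -0.87  1.91 -0.35  0.94  0.23] w 0.6958223139310921 t 17.65
```

```bash
python3 -m jog '[[[0,0,0],[0.05,0,0],50],[[0.006,0,0],[0.04,0,0],50],[[0.01,0,0],[0.04,0,0],50],[[0.01,0,0],[0.03,0,0],50],[[0.008,0,0],[0,0,0],50]]'; python3 jar.py;  python3 - <<'E'
from h import *
p,d,m=snap('scene','scene8'); a=cv2.resize(p[100:260,200:400],None,fx=3.7,fy=3.7,interpolation=cv2.INTER_CUBIC); cv2.imwrite('pics/crop8.png',a[:,:,::-1]); snap('side','side8'); snap('wrist','wrist8')
E
```

```text
clock: 18.27
position: [0.5547, 0.1057, 0.1195]
ee_rot: [0.649, 0.659, 0.28, -0.258]
ft_force: [0.0, 0.4, -2.2]
grip_width: 0.695
TCP [0.5547 0.1057 0.1195] u [ 0.012 -0.967 -0.256] below level deg 14.8 e1z 0.02 mouth [0.5549 0.0563 0.1061] base [0.5535 0.1762 0.1378]
mouth in tub [0.0202 0.0471]
in tray: base [0.0376 0.4656] mouth [0.0457 0.346 ]
f [ 0.   0.4 -2.2] j [ 0.85  0.6  -0.87  1.81 -0.4   0.98  0.31] w 0.6949671895235088 t 18.275
```

View pics/crop8.png

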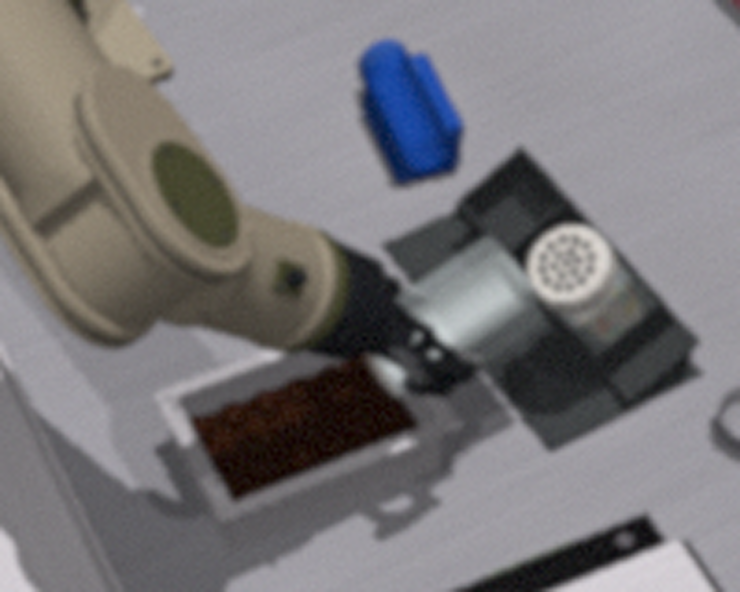

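View pics/wrist8.png

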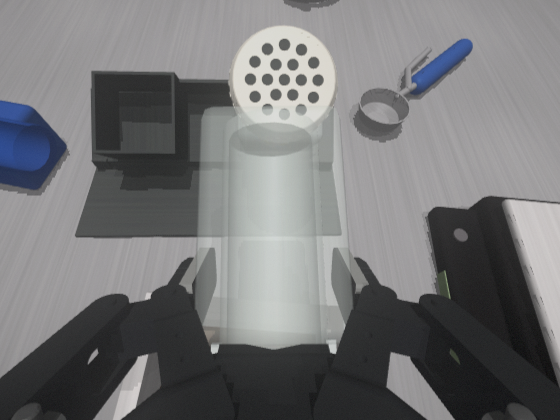

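View pics/side8.png

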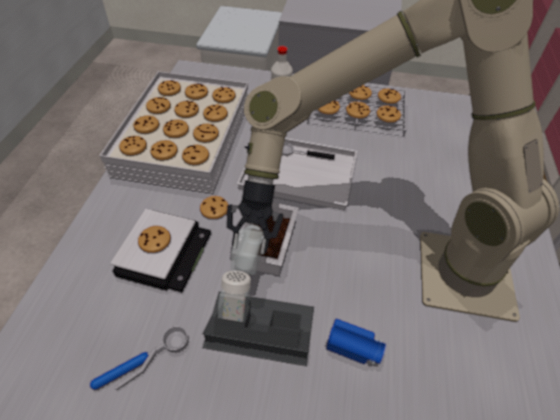

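The jar looks empty in the wrist view (270,200). I tilt a little more to be sure, then return toward level and look into the pan.

```bash
python3 -m jog '[[[-0.01,0,0.002],[0.06,0,0],50],[[0,0,0],[0.05,0,0],50],[[0,0,0],[0,0,0],50],[[0,0,0],[0,0,0],50]]'; python3 jar.py;python3 -m jog '[[[0,0.01,0.03],[-0.1,0,0],50],[[0,0.0,0.04],[-0.15,0,0],50],[[0,0,0.05],[-0.1,0,0],50],[[0,0,0.0],[0,0,0],50]]'; python3 jar.py;  python3 - <<'E'
from h import *
p,d,m=snap('scene','scene9'); a=cv2.resize(p[160:260,220:350],None,fx=5.5,fy=5.5,interpolation=cv2.INTER_CUBIC); cv2.imwrite('pics/crop9.png',a[:,:,::-1]); snap('side','side9'); snap('wrist','wrist9')
E
```

```text
clock: 18.92
position: [0.544, 0.1075, 0.1226]
ee_rot: [0.632, 0.644, 0.316, -0.294]
ft_force: [0.0, 0.1, -2.2]
grip_width: 0.698
TCP [0.544  0.1075 0.1226] u [ 0.015 -0.932 -0.361] below level deg 21.2 e1z 0.022 mouth [0.5444 0.0598 0.1038] base [0.5425 0.1755 0.1485]
mouth in tub [0.0095 0.0499]
in tray: base [0.0266 0.4643] mouth [0.035  0.3489]
f [ 0.   0.1 -2.2] j [ 0.92  0.65 -0.91  1.83 -0.47  1.    0.4 ] w 0.698010273684665 t 18.925
clock: 19.42
position: [0.5439, 0.1194, 0.2467]
ee_rot: [0.675, 0.689, 0.196, -0.174]
ft_force: [1.2, 1.0, -3.1]
grip_width: 0.697
TCP [0.5439 0.1194 0.2467] u [ 0.013 -1.    -0.008] below level deg 0.5 e1z 0.021 mouth [0.5442 0.0682 0.246 ] base [0.5426 0.1922 0.247 ]
mouth in tub [0.0086 0.0583]
in tray: base [0.0258 0.481 ] mouth [0.0343 0.3573]
f [ 1.2  1.  -3.1] j [ 0.78  0.29 -0.9   1.72 -0.32  1.18  0.04] w 0.6970863554661956 t 19.425
```

View pics/crop9.png

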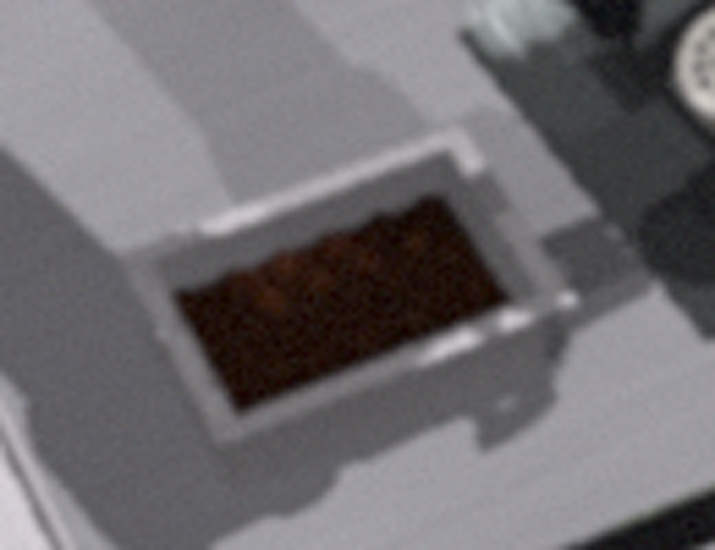

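View pics/wrist9.png

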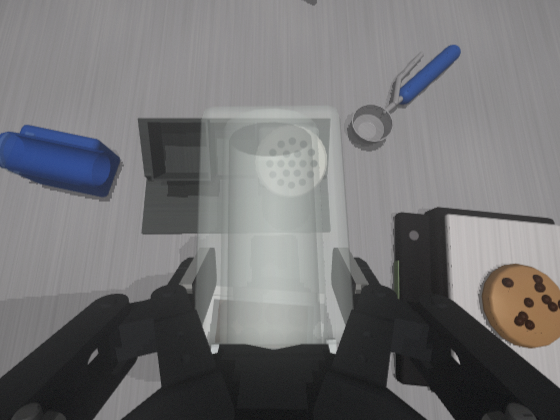

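View pics/side9.png

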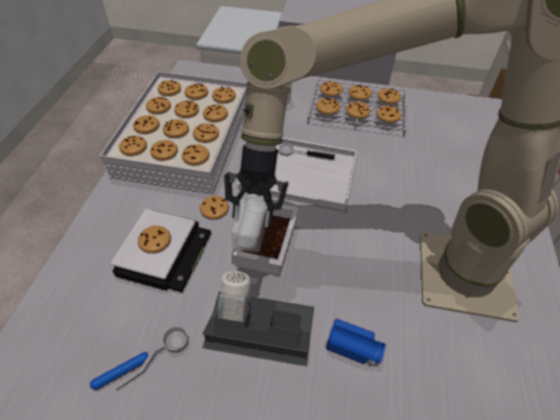

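The jar is empty in the wrist view. The pan is in shadow in the scene crop, so I use depth to find the poured balls.

```bash
cat > tub.py <<'E'
from h import *
import sys
c,s=np.cos(np.radians(-4)),np.sin(np.radians(-4)); A=np.array([[c,s],[-s,c]])
for f in sys.argv[1:]:
    p,d,m=load(f); P=pts(d,m); L=(P[...,:2]-[.5315,.0107])@A.T; Z=P[...,2]
    ins=(abs(L[...,0])<.052)&(abs(L[...,1])<.086)&(d>0)
    hsv=cv2.cvtColor(p,cv2.COLOR_RGB2HSV)
    br=(hsv[...,0]<20)&(hsv[...,1]>60)
    k=(ins&(Z>.0465)&(Z<.12)&br).astype(np.uint8)
    n,l,st,ce=cv2.connectedComponentsWithStats(k,connectivity=4)
    print(f,'inside',ins.sum(),'bed z pct',np.percentile(Z[ins&br],[5,50,95,99,100]).round(3))
    for i in range(1,n):
        if st[i,4]>=6: q=l==i; print(' blob px',ce[i].round(),st[i,4],'tub',np.median(L[q],0).round(3),'zmax',np.percentile(Z[q],95).round(4),'ext',(L[q].max(0)-L[q].min(0)).round(3))
E
python3 tub.py scene0 scene9 side9
python3 - <<'E'
from h import *
for f,r in [('scene9',(185,245,240,325)),('side9',(195,275,230,305))]:
    p,d,m=load(f); a=p[r[0]:r[1],r[2]:r[3]].astype(float); a=np.clip(255*(a/255)**.5*1.3,0,255).astype(np.uint8)
    cv2.imwrite(f'pics/br_{f}.png',cv2.resize(a,None,fx=8,fy=7,interpolation=cv2.INTER_CUBIC)[:,:,::-1])
E
```

```text
scene0 inside 1695 bed z pct [0.026 0.034 0.041 0.043 0.046]
scene9 inside 6172 bed z pct [0.026 0.036 0.053 0.059 0.511]
 blob px [291. 210.] 42 tub [0.001 0.027] zmax 0.0568 ext [0.02  0.021]
 blob px [296. 217.] 40 tub [0.029 0.026] zmax 0.0574 ext [0.023 0.018]
 blob px [287. 221.] 38 tub [ 0.028 -0.001] zmax 0.0552 ext [0.021 0.023]
 blob px [277. 224.] 39 tub [ 0.028 -0.03 ] zmax 0.0558 ext [0.018 0.02 ]
side9 inside 8445 bed z pct [0.026 0.034 0.051 0.495 0.576]
 blob px [264. 242.] 41 tub [-0.001  0.032] zmax 0.0549 ext [0.015 0.022]
```

View pics/br_scene9.png

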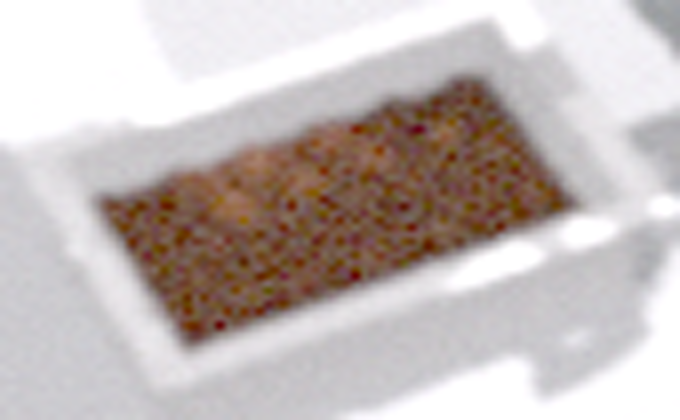

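Depth shows four separate poured balls in the pan at px (291,210), (296,217), (287,221) and (277,224), tops at 55–57 mm, below the 65 mm rim. Next I carry the shaker to the tray.

```bash
python3 -m jog '[[[-0.01,-0.05,0],[0,0.02,0],50],[[-0.012,-0.055,0],[0,0,0],50],[[-0.012,-0.055,0],[0,0,0],50],[[-0.012,-0.055,0],[0,0,0],50],[[-0.012,-0.055,-0.01],[0,0,0],50]]'; python3 -m jog '[[[-0.01,-0.055,-0.02],[0,0,0],50],[[-0.005,-0.035,-0.03],[0,0,0],50],[[0,-0.01,-0.04],[0,0,0],50],[[0,0,0],[0,0,0],50]]'; python3 jar.py
```

```text
clock: 20.2
position: [0.4774, -0.1586, 0.2224]
ee_rot: [0.678, 0.684, 0.188, -0.194]
ft_force: [0.8, -0.0, -3.2]
grip_width: 0.698
clock: 20.7
position: [0.4552, -0.2676, 0.1201]
ee_rot: [0.683, 0.677, 0.189, -0.2]
ft_force: [-0.2, 0.6, -0.3]
grip_width: 0.695
TCP [ 0.4552 -0.2676  0.1201] u [-0.002 -0.999 -0.036] below level deg 2.1 e1z -0.031 mouth [ 0.4547 -0.3188  0.1179] base [ 0.4549 -0.1948  0.1224]
mouth in tub [-0.0537 -0.334 ]
in tray: base [-0.0401  0.0897] mouth [-0.0335 -0.0341]
f [-0.2  0.6 -0.3] j [ 1.16  0.59 -0.63  1.59 -0.12  1.38  0.6 ] w 0.6947495286329829 t 20.7
```

```bash
python3 -m jog '[[[0.002,0.005,-0.03],[-0.036,-0.031,0],50],[[0,0.002,-0.03],[0,0,0],50],[[0,0,-0.005],[0,0,0],50],[[0,0,0],[0,0,0],50]]'; python3 jar.py; python3 - <<'E'
from h import *
snap('side','side10'); snap('scene','scene10'); snap('wrist','wrist10')
p,d,m=load('side10'); a=cv2.resize(p[100:240,200:400],None,fx=3.5,fy=3.5,interpolation=cv2.INTER_CUBIC); cv2.imwrite('pics/crop10.png',a[:,:,::-1])
E
python3 tub.py side10 scene10
```

```text
clock: 21.2
position: [0.4586, -0.2583, 0.0567]
ee_rot: [0.682, 0.683, 0.19, -0.178]
ft_force: [0.1, -0.2, -2.5]
grip_width: 0.698
TCP [ 0.4586 -0.2583  0.0567] u [-0.001 -1.    -0.004] below level deg 0.2 e1z 0.003 mouth [ 0.4581 -0.3095  0.0562] base [ 0.4583 -0.1855  0.0567]
mouth in tub [-0.0509 -0.3245]
in tray: base [-0.0373  0.0992] mouth [-0.0306 -0.0246]
f [ 0.1 -0.2 -2.5] j [ 1.15  0.64 -0.62  1.67 -0.1   1.22  0.62] w 0.6975166127183775 t 21.2
side10 inside 1891 bed z pct [0.026 0.036 0.052 0.055 0.056]
 blob px [260. 224.] 41 tub [ 0.026 -0.025] zmax 0.0557 ext [0.021 0.018]
 blob px [257. 232.] 42 tub [0.025 0.003] zmax 0.0546 ext [0.02  0.021]
 blob px [254. 240.] 49 tub [0.025 0.031] zmax 0.0546 ext [0.02  0.017]
 blob px [264. 242.] 46 tub [-0.001  0.031] zmax 0.0551 ext [0.021 0.02 ]
scene10 inside 1701 bed z pct [0.026 0.036 0.052 0.056 0.059]
 blob px [294. 214.] 81 tub [0.017 0.027] zmax 0.0562 ext [0.048 0.023]
 blob px [287. 221.] 40 tub [ 0.028 -0.002] zmax 0.0576 ext [0.016 0.022]
 blob px [277. 224.] 40 tub [ 0.028 -0.029] zmax 0.0566 ext [0.02  0.022]
```

View pics/crop10.png

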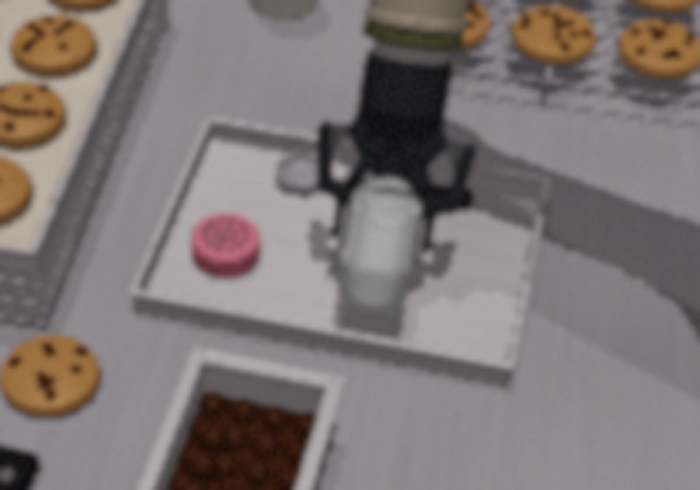

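View pics/wrist10.png

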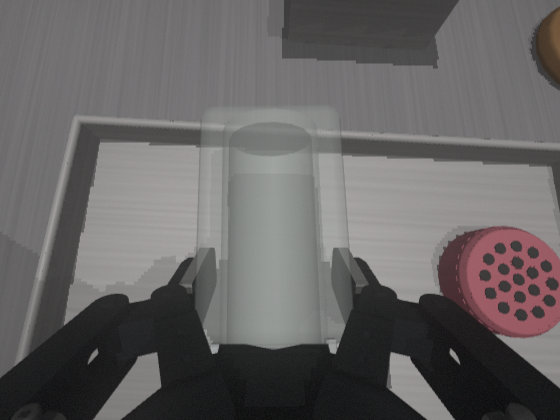

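The crop shows the shaker level above the tray floor, clear of the cap (227,243), spoon and walls. All four balls show in the pan, tops ≤58 mm. I lower slowly.

```bash
python3 -m jog '[[[0,-0.004,-0.01],[0,0,0],50],[[0,0,-0.006],[0,0,0],50],[[0,0,-0.003],[0,0,0],50],[[0,0,0],[0,0,0],50]]'; python3 jar.py|tail -1; python3 -m jog '[[[0,0,-0.002],[0,0,0],50],[[0,0,0],[0,0,0],50]]'
```

```text
clock: 21.85
position: [0.459, -0.2638, 0.0375]
ee_rot: [0.683, 0.683, 0.19, -0.176]
ft_force: [1.7, -0.0, -1.9]
grip_width: 0.694
f [ 1.7 -0.  -1.9] j [ 1.15  0.67 -0.61  1.66 -0.08  1.2   0.63] w 0.6938913023711172 t 21.85
clock: 22.1
position: [0.4591, -0.2638, 0.0355]
ee_rot: [0.683, 0.683, 0.19, -0.176]
ft_force: [-0.3, -0.1, -3.1]
grip_width: 0.7
```

```bash
python3 -m jog '[[[0,0,-0.0015],[0,0,0],50],[[0,0,0],[0,0,0],50]]';  python3 -m jog '[[[0,0,-0.0015],[0,0,0],50],[[0,0,0],[0,0,0],50]]'; python3 jar.py
```

```text
clock: 22.35
position: [0.4592, -0.2638, 0.034]
ee_rot: [0.683, 0.683, 0.19, -0.176]
ft_force: [-0.4, -0.4, -2.9]
grip_width: 0.697
clock: 22.6
position: [0.4593, -0.2638, 0.0325]
ee_rot: [0.683, 0.683, 0.19, -0.176]
ft_force: [-0.1, -0.2, -3.2]
grip_width: 0.696
TCP [ 0.4593 -0.2638  0.0325] u [-0.002 -1.    -0.001] below level deg 0.1 e1z 0.005 mouth [ 0.4588 -0.315   0.0321] base [ 0.4591 -0.191   0.0322]
mouth in tub [-0.0498 -0.33  ]
in tray: base [-0.0362  0.0937] mouth [-0.0296 -0.0301]
f [-0.1 -0.2 -3.2] j [ 1.15  0.68 -0.61  1.67 -0.08  1.19  0.63] w 0.6960723345210751 t 22.6
```

```bash
python3 -m jog '[[[0,0,-0.0015],[0,0,0],50],[[0,0,0],[0,0,0],50]]';  python3 -m jog '[[[0,0,-0.0015],[0,0,0],50],[[0,0,0],[0,0,0],50]]'; python3 -m jog '[[[0,0,-0.0015],[0,0,0],50],[[0,0,0],[0,0,0],50]]'; python3 jar.py
```

```text
clock: 22.85
position: [0.4595, -0.2638, 0.0321]
ee_rot: [0.683, 0.683, 0.19, -0.176]
ft_force: [0.4, -0.4, -2.4]
grip_width: 0.699
clock: 23.1
position: [0.4596, -0.2638, 0.0321]
ee_rot: [0.682, 0.683, 0.19, -0.176]
ft_force: [-0.3, 0.1, -1.8]
grip_width: 0.694
clock: 23.35
position: [0.4598, -0.2637, 0.032]
ee_rot: [0.682, 0.683, 0.19, -0.177]
ft_force: [-0.9, -0.6, -0.5]
grip_width: 0.697
TCP [ 0.4598 -0.2637  0.032 ] u [-0.001 -1.    -0.003] below level deg 0.2 e1z 0.005 mouth [ 0.4593 -0.3149  0.0315] base [ 0.4595 -0.1909  0.0319]
mouth in tub [-0.0493 -0.3299]
in tray: base [-0.0358  0.0938] mouth [-0.029 -0.03 ]
f [-0.9 -0.6 -0.5] j [ 1.15  0.68 -0.61  1.66 -0.08  1.19  0.64] w 0.6966921382222746 t 23.35
```

It rests on the floor: z has stopped at 32 mm and the weight is going over to the tray. I release and retreat along the tool axis.

```bash
python3 -m jog '[[[0,0,0],[0,0,0],100],[[0,0,0],[0,0,0],100],[[0,0,0],[0,0,0],100],[[0,0,0],[0,0,0],100]]'; python3 st.py; python3 -m jog '[[[0,-0.008,0.014],[0,0,0],100],[[0,-0.015,0.026],[0,0,0],100],[[0,-0.02,0.035],[0,0,0],100],[[0,-0.02,0.05],[0,0,0],100],[[0,-0.02,0.05],[0,0,0],100]]'; python3 -m jog '[[[-0.02,-0.05,0.03],[0,0,0],100],[[-0.02,-0.05,0.01],[0,0,0],100],[[-0.02,-0.05,0],[0,0,0],100],[[0,0,0],[0,0,0],100]]'
python3 - <<'E'
from h import *
snap('side','side11'); snap('scene','scene11'); 
p,d,m=load('side11'); a=cv2.resize(p[100:290,190:390],None,fx=3.1,fy=3.1,interpolation=cv2.INTER_CUBIC); cv2.imwrite('pics/crop11.png',a[:,:,::-1])
E
python3 tub.py side11 scene11
```

```text
clock: 23.85
position: [0.4602, -0.2634, 0.0316]
ee_rot: [0.682, 0.683, 0.191, -0.176]
ft_force: [0.3, -0.1, -0.4]
grip_width: 1.003
pos [ 0.4602 -0.2634  0.0316] toolz [ 0.019  0.501 -0.865] tooly [ 1.    -0.004  0.02 ] turned 75.2 force u -0.25 [ 0.3 -0.1 -0.4] [-0.5   0.03 -0.02] j [ 1.14  0.68 -0.61  1.66 -0.08  1.19  0.64] w 1.003
clock: 24.48
position: [0.4582, -0.3481, 0.2127]
ee_rot: [0.682, 0.683, 0.191, -0.179]
ft_force: [-0.2, -0.6, 0.3]
grip_width: 0.999
clock: 24.98
position: [0.3961, -0.5044, 0.2632]
ee_rot: [0.683, 0.684, 0.19, -0.173]
ft_force: [0.8, 0.9, 0.3]
grip_width: 1.0
side11 inside 1920 bed z pct [0.026 0.036 0.052 0.055 0.058]
 blob px [260. 224.] 41 tub [ 0.026 -0.026] zmax 0.0559 ext [0.021 0.02 ]
 blob px [257. 232.] 44 tub [0.025 0.003] zmax 0.0553 ext [0.019 0.018]
 blob px [254. 240.] 44 tub [0.025 0.031] zmax 0.0548 ext [0.02  0.021]
 blob px [264. 242.] 48 tub [-0.     0.031] zmax 0.0552 ext [0.021 0.019]
scene11 inside 1704 bed z pct [0.026 0.036 0.053 0.056 0.059]
 blob px [292. 210.] 40 tub [0.001 0.028] zmax 0.0554 ext [0.021 0.022]
 blob px [296. 217.] 40 tub [0.028 0.027] zmax 0.0566 ext [0.02  0.019]
 blob px [287. 220.] 39 tub [ 0.027 -0.001] zmax 0.0563 ext [0.016 0.023]
 blob px [278. 224.] 44 tub [ 0.028 -0.029] zmax 0.0556 ext [0.019 0.019]
```

View pics/crop11.png

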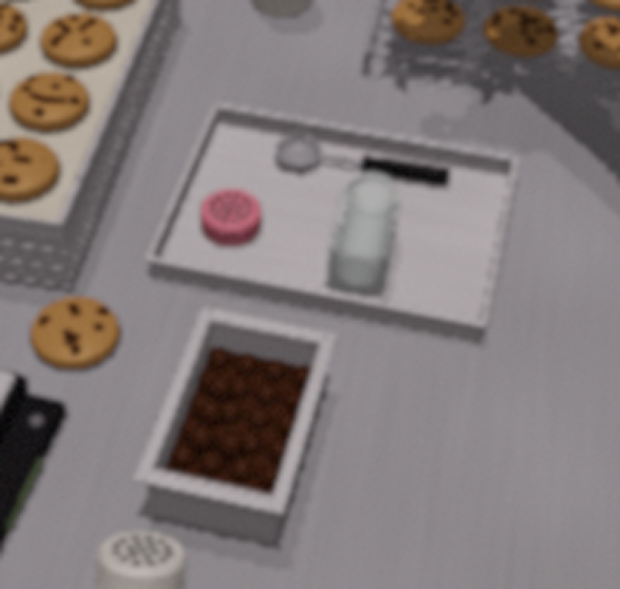

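View pics/scene11.png

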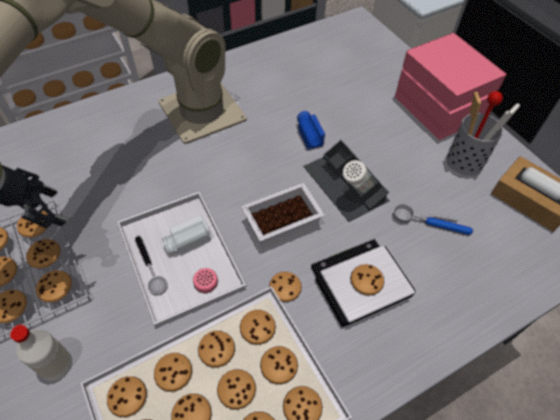

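The pictures show the shaker on its side at side crop (360,230), flush in the tray, and the cap flat at (230,217). The balls, spoon, spare and the rest are in place. One depth check of the jar, then I hand in.

```bash
python3 - <<'E'
from h import *
for f in ['side11','scene11']:
    p,d,m=load(f);P=pts(d,m)
    for y in (-.2,-.23,-.26,-.285,-.305):
        k=(abs(P[...,0]-.4595)<.012)&(abs(P[...,1]-y)<.006); z=P[...,2][k]; print(f,y,np.percentile(z,[50,90]).round(3) if len(z) else None)
print(manip.hand_in())
E
```

```text
side11 -0.2 [0.062 0.065]
side11 -0.23 [0.063 0.066]
side11 -0.26 [0.063 0.065]
side11 -0.285 [0.063 0.063]
side11 -0.305 [0.058 0.06 ]
scene11 -0.2 [0.063 0.066]
scene11 -0.23 [0.063 0.067]
scene11 -0.26 [0.063 0.065]
scene11 -0.285 [0.058 0.062]
scene11 -0.305 [0.057 0.06 ]
the job is handed in; nothing more can be done
None
```

I unscrewed the pink cap about 105° and laid it flat in the sheet pan. I then poured the four balls into the steel pan, laid the empty shaker on its side in the sheet pan, and handed in at about 25 s.

My last checks before handing in, from two cameras:
- **Balls:** all four lie apart in the steel pan, tops at 55–57 mm, below the 65 mm rim.
- **Shaker:** it lies level and empty, with its top flat at 63 mm, which is what it should be when resting on the pan floor.
- **Cap:** it lies flat, with its top at about 29 mm.
- **Other things:** the spoon, spare shaker, cookie and scoop looked unmoved in the pictures; I did not measure them. The gripper touches nothing.

No check failed. One attempt to lift the cap at about 90° lifted the whole shaker (about 3 N), so I lowered it and turned further before trying again. I set the shaker and cap down with no more than a few newtons on the wrist sensor.

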